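Fetch the pressing weight from behind the dye bottles and set it on the book

TASK

The freshly cased book between its pressing boards needs a weight on it while the glue dries: fetch the leather-covered weight that stands in the wooden caddy behind the three bottles. First move all three bottles upright into the green drip tray, then set the weight flat on the middle of the book's top board, square with the board, and after that stand each bottle back in the same pocket of the caddy that it came from. Do not tip a bottle over, and leave the needle tin and the thread spool where they are.

Things in the scene. Friction and masses are not known exactly. Their poses are not given: they have to be found in the camera images.
- caddy: Pale wooden caddy, fixed, 166 (x) x 190 (y) x 44 mm; origin: centre of underside, z up. Front (-x) part: block with top at z = 24 mm and three round pockets at x = -55, y = -55, 0, +55 mm, each 50 mm wide, 6 mm deep (floor at z = 18 mm). Behind it, x = -27 to +73 mm, an open well (floor at z = 8 mm) with the weight; its end and back walls are 10 mm thick and reach z = 44 mm.
- brown_bottle: Dark brown dye bottle with a black cap, the largest of the three: 42 mm in diameter, 62 mm high, cap 27 mm across and the topmost 11 mm, 0.11 kg. Origin: centre of its underside, z up. Pick it up by the cap from above: the row in the caddy is tight. It starts in one of the three caddy pockets, any one.
- red_bottle: Red edge paint bottle with a black cap, the smallest: 32 mm in diameter, 52 mm high, cap 21 mm across and the topmost 9 mm, 0.06 kg. Origin: centre of its underside, z up. Pick it up by the cap from above: the row in the caddy is tight. It starts in one of the three caddy pockets, any one.
- navy_bottle: Navy blue dye bottle with a white cap: 38 mm in diameter, 58 mm high, cap 25 mm across and the topmost 10 mm, 0.11 kg. Origin: centre of its underside, z up. Pick it up by the cap from above: the row in the caddy is tight. It starts in one of the three caddy pockets, any one.
- weight: Pressing weight, a steel block sewn in dark brown leather, 55 (x) x 95 (y) x 42 (z) mm, 0.7 to 0.95 kg; origin at the centre of its underside, z up. It stands in the caddy's well, long side along the row of bottles, only about 10 mm behind them, with about 40 mm free behind it. Grip it firmly across its 55 mm width at mid-length.
- tray: Low green enamelled drip tray with a white rim, fixed to the bench, 110 (x) x 210 (y) x 16 mm overall; origin at the centre of its underside, z up, inner floor 3 mm above it and 104 x 204 mm. It lies to the left or to the right of the caddy, the book on the other side.
- book: Small book between two pale brown wooden pressing boards, fixed to the bench; the top board is 172 (x) x 152 (y) mm and its upper face lies 35 mm above the origin, which is at the centre of the underside, z up.
- needle_tin: Bystander: flat dark green needle tin, 41 x 75 x 16 mm, lying in front of the caddy; origin at the centre of its underside. Leave it.
- spool: Bystander: spool of tan thread, about 40 mm across and 36 mm high, standing behind the caddy to the left; its origin lies on the bench beside it, at the middle of spool and loose thread end together. Leave it.
Mind the look-alikes: they are no part of the job. Leave any purple or turquoise look-alike of the navy_bottle alone.

How it is judged:
By the outcome, as a careful person would: the job done as asked, in the order asked, and still so for the second after the job is handed in, with the robot touching nothing.
It also fails if it takes over 134 s, if anything falls off the work surface, if the arm or the gripper's body presses on something with over 40 N, if the wrist force passes 120 N, or if a joint passes its speed limit or range.

ROBOT

A 6-joint arm with a two-finger parallel gripper is mounted at the origin on a cart in front of the work surface, level with it; the furniture and walls round the work are solid. World frame = base frame: x ahead of the robot, y to its left, z up, the work surface at z = 0. Lengths are in m, angles in rad, forces in N, time in s.
With the tool pointing down it reaches from about 0.225 to 0.875 m from the base axis. Payload 3.4 kg.
Tool frame: the origin (TCP) lies midway between the tips of the shut fingers; the grasp point (between the pads) lies 19 mm behind it (env.hold_point_z is the distance from the TCP to the grasp point, in m); z points along the fingers, y is the line along which they close (so a half turn about z gives the same grasp; the last joint's range is limited). The gripper opens to 85 mm and grips with 20 to 120 N. Pads are 22 mm wide; open, the fingers measure 114 mm over their backs; the gripper's body (76 mm by 85 mm) begins 54 mm behind the grasp point. The pads swing forward as they close: fully open they stand 13 mm farther back than shut.
Start: joints at [-1.236, 0.276, 1.505, -0, 1.361, -0.121], TCP at [0.253, -0.516, 0.231] pointing down, gripper open.
Joint ranges: [-2.89, 2.89], [-0.75, 2.08], [0.22, 2.7], [-1.18, 4.32], [0.11, 2.71], [-2.7, 2.7]. Speed limits (rad/s): [2.57, 2.57, 3.14, 3.14, 3.14, 3.14].

INTERFACE

Orientations are given as a rotation vector (axis times angle).
In Python, from workcell import env, viewer, job gives the robot as it stands.
- The arm moves only by the tool arm_command, never from a script. Its argument "deltas" is a list of rows, each an object of numbers: "x", "y", "z": the shift along the world's x, y, z in mm; "wx", "wy", "wz": the turn, a rotation vector about the world's x, y, z in rad; "grip": the finger opening in mm, from 0 to 85.4. A call has 1 to 20 rows; each row shifts and turns the commanded pose from where the row before left it; what a row does not reach is not made up. A row lasts 1/10 s, in which the tool goes at most 50 mm and 8.59 degrees, less where a joint would pass 70% of its speed; a pose out of reach is approached as far as the arm can. A call with a gripper value outside its range is refused whole. The fingers move at their own pace and stop on an object; "force" is the grip in N (left out, the last holds). Time passes only in rows, so rows that do not move let the fingers close. It gives the time, the measured TCP pose, the force, the opening and the grip force at its end, in the units of the state.
- env.get_state(): the state, without advancing time (a new reading comes with each control period).
- viewer.read_camera(name): name is "side" or "top" or "wrist"; returns the picture (400x640x3 uint8, red, green, blue); there is no depth.
- viewer.calibration(name): a dict with "intrinsics" (3x3 intrinsics, pixels), "T" (4x4, takes a point from camera to world coordinates). Camera axes: x right, y down, z forward; pixel columns grow to the right and rows downward; lengths in m; the calibration is good to about 2 mm. A picture is of the moment at which its call begins: read the wrist's pose just before it. calibration takes no time and is no camera call; for the wrist camera it gives the pose at the moment of the call.
- job.hand_in(): hands the job in; it is judged then, once.
Trained networks look in the newest picture that a camera, given by its name, has taken for a name from the list of things; names that differ only in an ending like _2 or _b are one class to them, and where a whole thing is asked for, a point or a joint stands for the part that bears it (a point fixed in the world has none). Each returns a list of dicts, best first, with "conf" (0 to 1); they miss things now and then, are a little off and sometimes report something else, mostly with a low value. They report only what shows in the picture. A call takes as long as a camera call. They do not tell look-alikes from the thing itself.
- viewer.look_for(camera, target): "box" ([centre column, centre row, width, height] in pixels, round what is visible of it).
- viewer.tip_of(camera, target): "uv" ([column, row] in pixels: a listed point, or the origin of a listed thing).
The state is a dict: "time_s": time; "joints": joint angles; "joint_velocities": joint speeds; "tau": joint torques, N m; "tcp_pos": TCP position; "orientation": TCP orientation; "force": force on the tool from outside, world axes, zero at the start; "wrist_torque": the same for the moment, N m; "gripper_width": finger opening in m; "grasp_force": force on a finger pad.
Only numpy, scipy, OpenCV 4.12 (cv2) and the standard library are available. Lean on these libraries where they do the work, as an engineer would, in place of code of your own. Each camera call takes 0.05 s, during which the arm holds its last target. There are 200 camera calls.

## Working session

There is one attempt and no reset: what is moved stays moved. The work goes in short steps, Python scripts to look and compute and a tool call to move; the robot and the scene stay as the last step left them, time stands still between calls to the robot, and variables do not carry over. Pictures are saved under pics/ and viewed, at most 14 in all, crops included, and the job is handed in when it is done.

Besides the shell and the picture viewer there is one more tool, called after "Call:" as name([rows], argument=value, ...), one row to a line, values as JSON. arm_command: Moves the arm, as the interface text tells. Its arguments: {"type":"object","properties":{"deltas":{"type":"array","items":{"type":"object","properties":{"x":{"type":"number"},"y":{"type":"number"},"z":{"type":"number"},"wx":{"type":"number"},"wy":{"type":"number"},"wz":{"type":"number"},"grip":{"type":"number"}}}},"force":{"type":"number"}},"required":["deltas"]}

```bash
ls; mkdir -p pics
cat > h.py <<'E'
import numpy as np, cv2
from workcell import env, viewer, job
NAMES=["caddy","brown_bottle","red_bottle","navy_bottle","weight","tray","book","needle_tin","spool"]
def ray(cam,uv,cal=None):
    c=cal or viewer.calibration(cam); K=np.array(c["intrinsics"]);T=np.array(c["T"])
    d=T[:3,:3]@np.linalg.inv(K)@np.array([uv[0],uv[1],1.]); return T[:3,3],d/np.linalg.norm(d)
def atz(cam,uv,z,cal=None):
    o,d=ray(cam,uv,cal); return o+d*(z-o[2])/d[2]
def tri(rays):
    A=np.zeros((3,3));b=np.zeros(3)
    for o,d in rays:
        P=np.eye(3)-np.outer(d,d);A+=P;b+=P@o
    x=np.linalg.solve(A,b); return x,[round(float(np.linalg.norm((np.eye(3)-np.outer(d,d))@(x-o)))*1000,1) for o,d in rays]
def proj(cam,p,cal=None):
    c=cal or viewer.calibration(cam); T=np.linalg.inv(np.array(c["T"])); q=T[:3,:3]@np.array(p)+T[:3,3]; q=np.array(c["intrinsics"])@q; return q[:2]/q[2]
def snap(cam,name):
    im=viewer.read_camera(cam); cv2.imwrite(f"pics/{name}.png",im[:,:,::-1]); return im
E
python3 - <<'E'
from h import *
np.set_printoptions(precision=4,suppress=True)
for c in ["top","side"]:
    snap(c,c+"0")
    cal=viewer.calibration(c);print(c,np.array(cal["T"]),cal["intrinsics"])
    for n in NAMES:
        print(n,[(round(d["conf"],2),np.round(d["box"])) for d in viewer.look_for(c,n)[:2]],[(round(d["conf"],2),np.round(d["uv"],1),atz(c,d["uv"],0)[:2]) for d in viewer.tip_of(c,n)[:2]])
s=env.get_state();print(s["time_s"],s["tcp_pos"],s["orientation"],env.hold_point_z)
E
```

```text
pics
top [[ 0.0296 -0.9785  0.2039  0.3302]
 [-0.9996 -0.0296  0.0028 -0.0164]
 [ 0.0033 -0.2039 -0.979   1.1862]
 [ 0.      0.      0.      1.    ]] [[502.0221   0.     319.252 ]
 [  0.     502.0221 207.9724]
 [  0.       0.       1.    ]]
caddy [(0.56, array([315., 212.,  88.,  76.]))] [(0.67, array([312.1, 214.7]), array([0.5602, 0.0036]))]
brown_bottle [(0.58, array([316., 234.,  20.,  21.]))] [(0.68, array([315.3, 235. ]), array([ 0.5111, -0.0056])), (0.6, array([337.9, 234.1]), array([ 0.5149, -0.0595]))]
red_bottle [(0.52, array([293., 234.,  11.,  11.]))] [(0.55, array([293.9, 237.7]), array([0.5031, 0.0452]))]
navy_bottle [(0.77, array([362., 273.,  14.,  19.])), (0.69, array([339., 232.,  16.,  21.]))] [(0.81, array([382.8, 197.8]), array([ 0.6071, -0.1664])), (0.72, array([364.2, 271.3]), array([ 0.4283, -0.1233]))]
weight [(0.75, array([316., 207.,  42.,  30.]))] [(0.75, array([319.7, 206.5]), array([ 0.5809, -0.0141])), (0.72, array([309.5, 286.3]), array([0.3896, 0.0042]))]
tray [(0.97, array([441., 254.,  93.,  55.]))] [(0.86, array([441.1, 254.9]), array([ 0.4724, -0.
[... 1013 characters left out ...]
y([353.5, 253.1]), array([ 0.5983, -0.1581])), (0.89, array([271.7, 263.6]), array([ 0.4188, -0.1196]))]
weight [] [(0.72, array([313.1, 219.4]), array([0.567, 0.002]))]
tray [(0.9, array([332., 318., 112., 103.]))] [(0.64, array([324.3, 312. ]), array([ 0.4671, -0.2919]))]
book [(0.75, array([257., 167.,  58.,  42.])), (0.75, array([280., 201.,  11.,  26.]))] [(0.56, array([250.5, 170.4]), array([0.4933, 0.3272])), (0.2, array([300.5, 233. ]), array([ 0.5168, -0.0395]))]
needle_tin [(0.73, array([248., 233.,  15.,  26.]))] []
spool [(0.57, array([355., 176.,  15.,  17.]))] [(0.64, array([357.2, 179.2]), array([0.7683, 0.1453]))]
1.9 [ 0.2531 -0.5163  0.2313] [ 3.0603  0.7097 -0.    ] 0.0187
```

```bash
python3 -c "
import cv2,numpy as np
a=cv2.imread('pics/top0.png');cv2.imwrite('pics/top0v.png',a)"
```

```text
(no output)
```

View pics/top0.png

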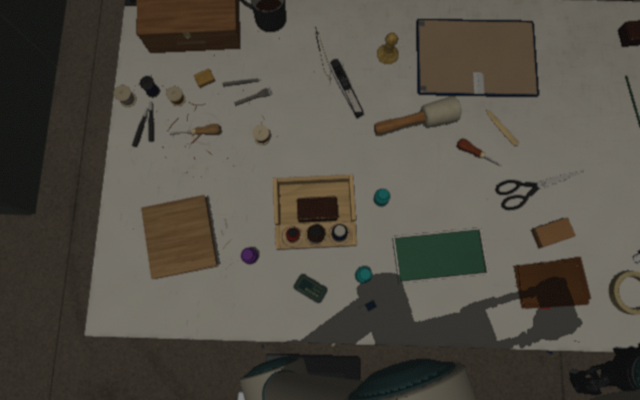

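View pics/side0.png

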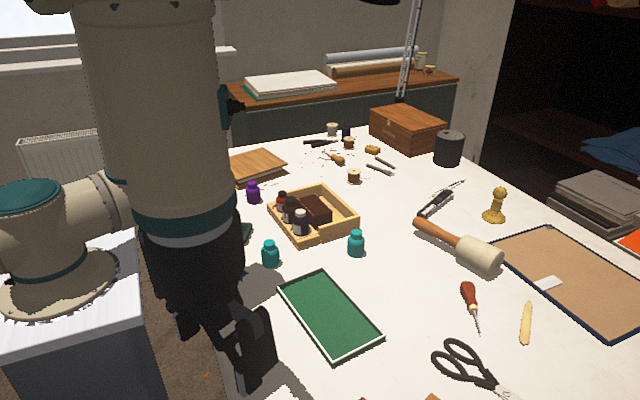

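The caddy holds red (left, 293,234), brown (middle, 316,233) and navy (right, 340,232), with the weight behind them at 317,209. The tray is on the right at 441,254 and the book on the left at 179,236. The turquoise and purple bottles are decoys outside the caddy. Next I'll move over the caddy to look with the wrist camera.

Call:
arm_command([
  {"x": 10,"y": 20,"z": 8,"wz": 0.074},
  {"x": 16,"y": 34,"z": 8,"wz": 0.074},
  {"x": 16,"y": 34,"z": 8,"wz": 0.074},
  {"x": 16,"y": 34,"z": 8,"wz": 0.074},
  {"x": 16,"y": 34,"z": 8,"wz": 0.074},
  {"x": 16,"y": 34,"z": 8,"wz": 0.074},
  {"x": 16,"y": 34,"z": 8,"wz": 0.074},
  {"x": 16,"y": 34,"z": 8,"wz": 0.074},
  {"x": 16,"y": 34,"z": 8,"wz": 0.074},
  {"x": 16,"y": 34,"z": 8,"wz": 0.074},
  {"x": 16,"y": 34,"z": 8,"wz": 0.074},
  {"x": 16,"y": 34,"z": 8,"wz": 0.074},
  {"x": 16,"y": 34,"z": 8,"wz": 0.074},
  {"x": 16,"y": 34,"z": 8,"wz": 0.074},
  {"x": 10,"y": 30,"z": 0,"wz": 0.074},
  {},
  {},
])

```text
validation failed for argument at $.de...
```

```bash
cat > look.py <<'E'
import sys
from h import *
np.set_printoptions(precision=4,suppress=True)
names=sys.argv[2].split(","); s=env.get_state(); cal=viewer.calibration("wrist"); snap("wrist",sys.argv[1])
np.save(f"pics/{sys.argv[1]}_T.npy",np.array(cal["T"]))
from scipy.spatial.transform import Rotation as R
Rt=R.from_rotvec(s["orientation"]).as_matrix();print(s["time_s"],s["tcp_pos"],s["joints"],"y axis",Rt[:,1],"z",Rt[:,2])
print(np.array(cal["T"]),"cam in tool",Rt.T@(np.array(cal["T"])[:3,3]-s["tcp_pos"]))
for n in names:
    print(n,[(round(d["conf"],2),np.round(d["box"])) for d in viewer.look_for("wrist",n)[:3]],[(round(d["conf"],2),np.round(d["uv"],1),atz("wrist",d["uv"],0,cal)[:2]) for d in viewer.tip_of("wrist",n)[:3]])
E
python3 look.py w1 caddy,red_bottle,brown_bottle,navy_bottle,weight
```

```text
1.9 [ 0.2531 -0.5163  0.2313] [-1.236   0.2759  1.5049 -0.      1.3607 -0.121 ] y axis [ 0.4402 -0.8979  0.0001] z [ 0.     -0.0001 -1.    ]
[[ 0.4404 -0.86   -0.2577  0.3177]
 [-0.8978 -0.4218 -0.1269 -0.4846]
 [ 0.0004  0.2872 -0.9579  0.375 ]
 [ 0.      0.      0.      1.    ]] cam in tool [ 0.072  -0.     -0.1437]
caddy [] []
red_bottle [] []
brown_bottle [] []
navy_bottle [] []
weight [] []
```

View pics/w1.png

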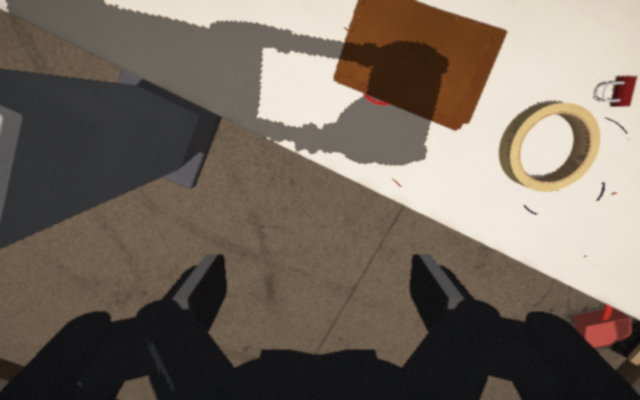

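The wrist view shows bare floor and part of the bench (tape roll at 550,145), because the move was refused. The empty rows are the likely cause, so I'll resend it without them.

Call:
arm_command([
  {"x": 10,"y": 20,"z": 8,"wz": 0.074},
  {"x": 16,"y": 34,"z": 8,"wz": 0.074},
  {"x": 18,"y": 34,"z": 8,"wz": 0.074},
  {"x": 18,"y": 34,"z": 8,"wz": 0.074},
  {"x": 18,"y": 34,"z": 8,"wz": 0.074},
  {"x": 18,"y": 34,"z": 8,"wz": 0.074},
  {"x": 18,"y": 34,"z": 8,"wz": 0.074},
  {"x": 18,"y": 34,"z": 8,"wz": 0.074},
  {"x": 18,"y": 34,"z": 8,"wz": 0.074},
  {"x": 18,"y": 34,"z": 8,"wz": 0.074},
  {"x": 18,"y": 34,"z": 8,"wz": 0.074},
  {"x": 18,"y": 34,"z": 8,"wz": 0.074},
  {"x": 18,"y": 34,"z": 8,"wz": 0.074},
  {"x": 18,"y": 34,"z": 8,"wz": 0.074},
  {"x": 10,"y": 20,"z": 0,"wz": 0.074},
  {"x": 0},
  {"x": 0},
])

```text
validation failed for argument at $.de...
```

```bash
python3 look.py w2 caddy,red_bottle,brown_bottle,navy_bottle,weight
```

```text
2.45 [ 0.2531 -0.5163  0.2314] [-1.236   0.2759  1.5049 -0.      1.3607 -0.121 ] y axis [ 0.4402 -0.8979  0.0001] z [ 0.     -0.0001 -1.    ]
[[ 0.4404 -0.86   -0.2577  0.3177]
 [-0.8978 -0.4218 -0.1269 -0.4846]
 [ 0.0004  0.2872 -0.9579  0.375 ]
 [ 0.      0.      0.      1.    ]] cam in tool [ 0.072  -0.     -0.1437]
caddy [] []
red_bottle [] []
brown_bottle [] []
navy_bottle [] []
weight [] []
```

View pics/w2.png

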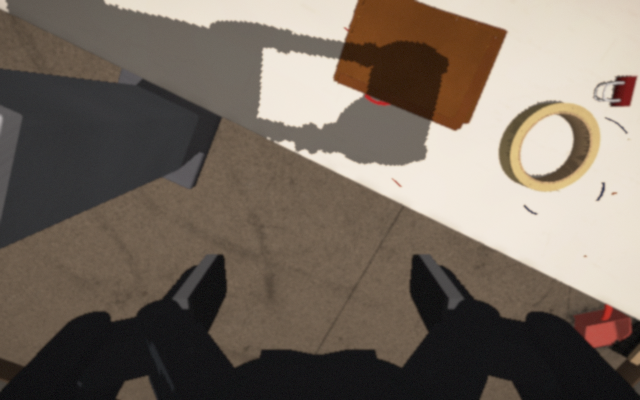

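The view hasn't changed because that call was refused too. I'll try a single row with every field filled in to find the accepted format.

Call:
arm_command([
  {"x": 10,"y": 20,"z": 8,"wx": 0,"wy": 0,"wz": 0.07,"grip": 85},
])

```text
time_s: 3.1
tcp_pos: [0.2622, -0.4976, 0.2381]
orientation: [-3.033, -0.816, 0.002]
force: [-0.3, 1.1, 0.1]
gripper_width: 0.0849
grasp_force: 0.0
```

Call:
arm_command([
  {"x": 16,"y": 30,"z": 6,"wz": 0.07},
  {"x": 16,"y": 30,"z": 6,"wz": 0.07},
  {"x": 16,"y": 30,"z": 6,"wz": 0.07},
  {"x": 16,"y": 30,"z": 6,"wz": 0.07},
  {"x": 16,"y": 30,"z": 6,"wz": 0.07},
  {"x": 16,"y": 30,"z": 6,"wz": 0.07},
  {"x": 16,"y": 30,"z": 6,"wz": 0.07},
  {"x": 16,"y": 30,"z": 6,"wz": 0.07},
  {"x": 16,"y": 30,"z": 6,"wz": 0.07},
  {"x": 16,"y": 30,"z": 6,"wz": 0.07},
  {"x": 16,"y": 30,"z": 6,"wz": 0.07},
  {"x": 16,"y": 30,"z": 6,"wz": 0.07},
  {"x": 16,"y": 30,"z": 6,"wz": 0.07},
  {"x": 16,"y": 30,"z": 6,"wz": 0.07},
  {"x": 16,"y": 30,"z": 6,"wz": 0.07},
  {"x": 0},
  {"x": 0},
])

```text
validation failed for argument at $.de...
```

Rows apparently need every field.

Call:
arm_command([
  {"x": 16,"y": 30,"z": 6,"wx": 0,"wy": 0,"wz": 0.07,"grip": 85},
  {"x": 16,"y": 30,"z": 6,"wx": 0,"wy": 0,"wz": 0.07,"grip": 85},
  {"x": 16,"y": 30,"z": 6,"wx": 0,"wy": 0,"wz": 0.07,"grip": 85},
  {"x": 16,"y": 30,"z": 6,"wx": 0,"wy": 0,"wz": 0.07,"grip": 85},
  {"x": 16,"y": 30,"z": 6,"wx": 0,"wy": 0,"wz": 0.07,"grip": 85},
  {"x": 16,"y": 30,"z": 6,"wx": 0,"wy": 0,"wz": 0.07,"grip": 85},
  {"x": 16,"y": 30,"z": 6,"wx": 0,"wy": 0,"wz": 0.07,"grip": 85},
  {"x": 16,"y": 30,"z": 6,"wx": 0,"wy": 0,"wz": 0.07,"grip": 85},
  {"x": 16,"y": 30,"z": 6,"wx": 0,"wy": 0,"wz": 0.07,"grip": 85},
  {"x": 16,"y": 30,"z": 6,"wx": 0,"wy": 0,"wz": 0.07,"grip": 85},
  {"x": 16,"y": 30,"z": 6,"wx": 0,"wy": 0,"wz": 0.07,"grip": 85},
  {"x": 16,"y": 30,"z": 6,"wx": 0,"wy": 0,"wz": 0.07,"grip": 85},
  {"x": 16,"y": 30,"z": 6,"wx": 0,"wy": 0,"wz": 0.07,"grip": 85},
  {"x": 16,"y": 30,"z": 6,"wx": 0,"wy": 0,"wz": 0.07,"grip": 85},
  {"x": 16,"y": 30,"z": 6,"wx": 0,"wy": 0,"wz": 0.07,"grip": 85},
  {"x": 0,"y": 0,"z": 0,"wx": 0,"wy": 0,"wz": 0,"grip": 60},
  {"x": 0,"y": 0,"z": 0,"wx": 0,"wy": 0,"wz": 0,"grip": 60},
])

```text
time_s: 4.8
tcp_pos: [0.5031, -0.0459, 0.3292]
orientation: [2.214, 2.228, -0.001]
force: [-0.6, -0.3, -0.3]
gripper_width: 0.0606
grasp_force: 0.0
```

```bash
python3 look.py w3 caddy,red_bottle,brown_bottle,navy_bottle,weight
```

```text
4.8 [ 0.5031 -0.0459  0.3292] [-0.2283  0.1282  1.4597 -0.0007  1.5539 -0.2346] y axis [ 1.      0.0063 -0.0003] z [-0.0003 -0.0006 -1.    ]
[[ 1.      0.0065  0.001   0.5019]
 [ 0.0065 -0.9577 -0.2876  0.0267]
 [-0.0009  0.2876 -0.9577  0.4729]
 [ 0.      0.      0.      1.    ]] cam in tool [ 0.0725 -0.0008 -0.1437]
caddy [(0.81, array([362., 122., 130., 151.]))] []
red_bottle [(0.79, array([321.,  87.,  19.,  27.]))] [(0.88, array([319.2,  87.2]), array([0.5033, 0.0533]))]
brown_bottle [] [(0.91, array([321.4, 129.5]), array([ 0.507 , -0.0055])), (0.52, array([360.3, 129. ]), array([ 0.5644, -0.0044]))]
navy_bottle [(0.95, array([260., 208.,  30.,  32.]))] [(0.95, array([323.6, 167. ]), array([ 0.5109, -0.0616])), (0.89, array([261.7, 203.1]), array([ 0.4136, -0.12  ])), (0.8, array([282.5,   9.9]), array([0.4536, 0.1501]))]
weight [(0.89, array([364., 132.,  45.,  74.]))] [(0.61, array([362.1, 130.2]), array([ 0.5672, -0.0062]))]
```

View pics/w3.png

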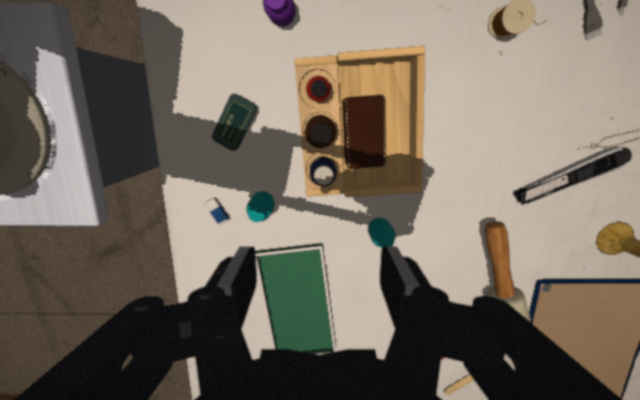

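The wrist view shows the red cap at 319,88, brown at 321,130, navy's white cap at 323,171, and the weight at 364,131. The tray is at about 297,300. I'll go lower for an accurate measurement.

Call:
arm_command([
  {"x": 4,"y": 0,"z": -25,"wx": 0,"wy": 0,"wz": 0,"grip": 50},
  {"x": 4,"y": 0,"z": -25,"wx": 0,"wy": 0,"wz": 0,"grip": 50},
  {"x": 4,"y": 0,"z": -25,"wx": 0,"wy": 0,"wz": 0,"grip": 50},
  {"x": 4,"y": 0,"z": -20,"wx": 0,"wy": 0,"wz": 0,"grip": 50},
  {"x": 0,"y": 0,"z": 0,"wx": 0,"wy": 0,"wz": 0,"grip": 50},
  {"x": 0,"y": 0,"z": 0,"wx": 0,"wy": 0,"wz": 0,"grip": 50},
])

```text
time_s: 5.95
tcp_pos: [0.5192, -0.0464, 0.2346]
orientation: [-2.216, -2.227, 0.0]
force: [0.5, 0.1, 0.8]
gripper_width: 0.0503
grasp_force: 0.0
```

```bash
python3 look.py w4 caddy,red_bottle,brown_bottle,navy_bottle,weight; python3 -c "
import cv2
a=cv2.imread('pics/w4.png');cv2.imwrite('pics/w4c.png',cv2.resize(a[0:260,200:520],None,fx=2.3,fy=2.3,interpolation=cv2.INTER_CUBIC))"
```

```text
5.95 [ 0.5192 -0.0464  0.2346] [-0.2227  0.193   1.6101  0.      1.3387 -0.2276] y axis [ 1.      0.005  -0.0002] z [-0.0002  0.     -1.    ]
[[ 1.      0.0053  0.0006  0.518 ]
 [ 0.0052 -0.9579 -0.287   0.0261]
 [-0.0009  0.287  -0.9579  0.3783]
 [ 0.      0.      0.      1.    ]] cam in tool [ 0.0725 -0.0008 -0.1437]
caddy [(0.63, array([358., 123., 167., 194.])), (0.41, array([305., 138.,  42.,  44.]))] []
red_bottle [(0.77, array([304.,  81.,  28.,  36.]))] [(0.85, array([306.9,  81.3]), array([0.5052, 0.0539]))]
brown_bottle [(0.66, array([304., 138.,  42.,  45.]))] [(0.56, array([303.2, 133. ]), array([ 0.5005, -0.0036])), (0.21, array([306.2,  84. ]), array([0.5044, 0.051 ]))]
navy_bottle [(0.68, array([233., 231.,  39.,  44.])), (0.65, array([308., 188.,  36.,  42.])), (0.58, array([380., 252.,  26.,  15.]))] [(0.98, array([238.4, 221.9]), array([ 0.4161, -0.1164])), (0.79, array([306.1, 184.8]), array([ 0.5036, -0.0667])), (0.71, array([382.1, 253.3]), array([ 0.6041, -0.1598]))]
weight [(0.63, array([361., 136.,  56.,  92.]))] [(0.89, array([358.4, 135.5]), array([ 0.5661, -0.0061])), (0.61, array([551.3,   0. ]), array([0.7642, 0.1358]))]
```

View pics/w4c.png

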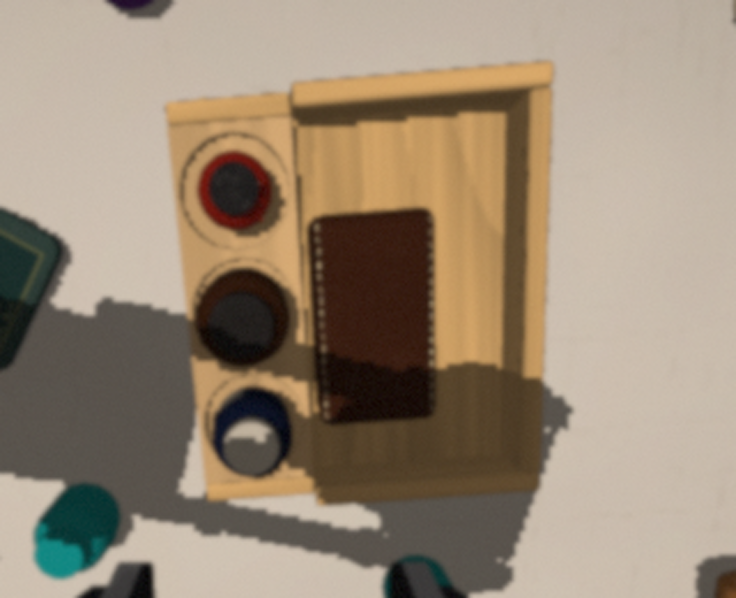

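The crop shows the caps centred at about (236,189) red, (241,321) brown and (252,446) navy. The weight's top corners are about (311,219), (431,210), (434,415) and (325,422), and the caddy is turned a few degrees. I'll turn these into poses.

```bash
cat > m.py <<'E'
from h import *
from scipy.optimize import least_squares
np.set_printoptions(precision=4,suppress=True)
K=viewer.calibration("wrist")["intrinsics"]
cal={"intrinsics":K,"T":np.load("pics/w4_T.npy")}; cal3={"intrinsics":K,"T":np.load("pics/w3_T.npy")}
f=lambda u,v:np.array([200+u/2.3,v/2.3])
caps={"red":(f(236,189),.070,(318.5,89)),"brown":(f(241,321),.080,(320,131.5)),"navy":(f(252,446),.076,(323,172))}
for n,(uv,z,uv3) in caps.items():
    p=atz("wrist",uv,z,cal); print(n,p,"w3 pred",proj("wrist",p,cal3),"obs",uv3,"tri",tri([ray("wrist",uv,cal),ray("wrist",uv3,cal3)]),"side",proj("side",p),"top",proj("top",p))
w=[atz("wrist",f(*c),.050,cal) for c in [(309,218),(432,209),(435,416),(324,423)]]
print("weight corners",np.array(w)[:,:2],"c",np.mean(w,0)); 
d1=w[1]-w[0];d2=w[2]-w[3];e1=w[0]-w[3];e2=w[1]-w[2]
print("yaw x-edges",np.arctan2(d1[1],d1[0]),np.arctan2(d2[1],d2[0]),"y edges",[np.arctan2(-e[0],e[1]) for e in (e1,e2)],[np.linalg.norm(v) for v in (d1,d2,e1,e2)])
# caddy
L=np.array([[-.083,.095,.024],[-.083,-.095,.024],[.083,.095,.044],[.083,-.095,.044]]);O=[f(167,104),f(208,498),f(553,63),f(540,488)]
def place(q): 
    c,s=np.cos(q[2]),np.sin(q[2]); return np.c_[L[:,0]*c-L[:,1]*s+q[0],L[:,0]*s+L[:,1]*c+q[1],L[:,2]]
r=least_squares(lambda q:np.ravel([proj("wrist",p,cal)-o for p,o in zip(place(q),O)]),[.56,0,.05]); print("caddy",r.x,"res",r.fun)
q=r.x;c,s=np.cos(q[2]),np.sin(q[2])
for y in (.055,0,-.055): print("pocket",q[0]-.055*c-y*s,q[1]-.055*s+y*c)
E
python3 m.py; python3 -c "
import cv2
a=cv2.imread('pics/side0.png')[170:280,230:380];b=cv2.imread('pics/top0.png')[170:300,260:380]
cv2.imwrite('pics/st.png',cv2.hconcat([cv2.resize(a,(400,293),interpolation=2),cv2.resize(b,(270,293),interpolation=2)]))"
```

```text
red [0.5036 0.048  0.07  ] w3 pred [319.6228  88.4188] obs (318.5, 89) tri (array([0.5025, 0.0488, 0.0506]), [0.6, 0.6]) side [282.0107 192.1004] top [291.2331 232.8749]
brown [ 0.5057 -0.0033  0.08  ] w3 pred [321.002  132.2037] obs (320, 131.5) tri (array([ 0.5048, -0.0041,  0.0665]), [0.7, 0.7]) side [289.7084 198.3431] top [314.0484 231.9432]
navy [ 0.5099 -0.0574  0.076 ] w3 pred [323.8795 174.6996] obs (323, 172) tri (array([ 0.5095, -0.0491,  0.1036]), [1.4, 1.4]) side [299.675  210.8151] top [338.2843 231.0577]
weight corners [[ 0.5341  0.0378]
 [ 0.5871  0.0417]
 [ 0.5948 -0.0496]
 [ 0.543  -0.0533]] c [ 0.5648 -0.0058  0.05  ]
yaw x-edges 0.07452675229410198 0.07025471161131641 y edges [np.float64(0.09737199513354997), np.float64(0.08466388458819785)] [np.float64(0.053074548572134055), np.float64(0.051914756250662795), np.float64(0.09147590504688348), np.float64(0.09167852695847921)]
caddy [ 0.5603 -0.0006  0.0803] res [-0.9415 -0.7194 -0.2497  1.4848  0.9215 -1.2752  0.1772  1.5153]
pocket 0.5010606345184574 0.049765846503180146
pocket 0.5054736744982314 -0.005056822878535626
pocket 0.5098867144780055 -0.0598794922602514
```

Run:
```python
import cv2
a=cv2.imread('pics/side0.png')[180:250,240:340];cv2.imwrite('pics/sidec.png',cv2.resize(a,None,fx=7,fy=7,interpolation=2))
```

```text
(no output)
```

View pics/sidec.png

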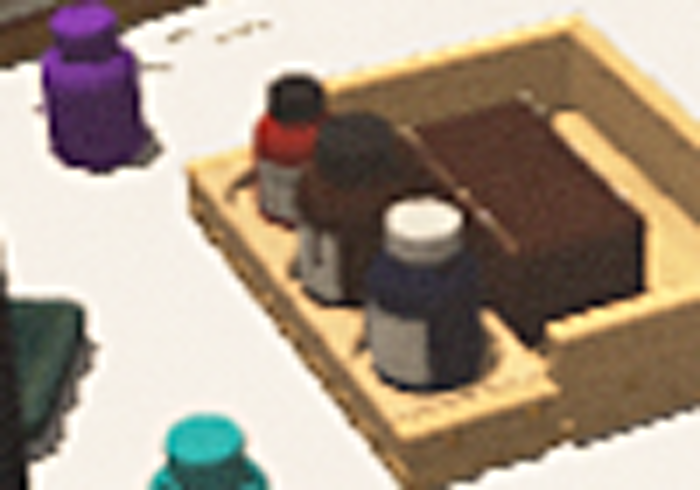

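In the side crop the cap tops are at red (283,192), brown (291,199) and navy (301,211). My predictions were within about 1 px, so the heights hold. I'll go for the red bottle first.

Call:
arm_command([
  {"x": -4,"y": 18,"z": -20,"wx": 0,"wy": 0,"wz": 0.015,"grip": 45},
  {"x": -3,"y": 19,"z": -20,"wx": 0,"wy": 0,"wz": 0.015,"grip": 45},
  {"x": -3,"y": 19,"z": -20,"wx": 0,"wy": 0,"wz": 0.015,"grip": 45},
  {"x": -3,"y": 19,"z": -20,"wx": 0,"wy": 0,"wz": 0.015,"grip": 45},
  {"x": -3,"y": 19,"z": -20,"wx": 0,"wy": 0,"wz": 0.015,"grip": 45},
  {"x": 0,"y": 0,"z": 0,"wx": 0,"wy": 0,"wz": 0,"grip": 45},
  {"x": 0,"y": 0,"z": 0,"wx": 0,"wy": 0,"wz": 0,"grip": 45},
])

```text
time_s: 7.2
tcp_pos: [0.5033, 0.0476, 0.1344]
orientation: [2.129, 2.309, -0.001]
force: [0.4, 0.1, 0.6]
gripper_width: 0.0449
grasp_force: 0.0
```

```bash
python3 look.py w5 red_bottle >/tmp/o; head -1 /tmp/o
python3 - <<'E'
from h import *
np.set_printoptions(precision=4,suppress=True)
a=cv2.imread("pics/top0.png"); hsv=cv2.cvtColor(a,cv2.COLOR_BGR2HSV)
def rect(mask,z):
    n,l,st,_=cv2.connectedComponentsWithStats(mask); i=1+np.argmax(st[1:,4]); c=max(cv2.findContours((l==i).astype(np.uint8),0,1)[0],key=cv2.contourArea)
    P=np.array([atz("top",p[0],z)[:2] for p in c],np.float32)*1000
    print(st[i],cv2.minAreaRect(P),cv2.boxPoints(cv2.minAreaRect(P)))
m=cv2.inRange(hsv,(60,90,30),(90,255,200)); m[:,:390]=0; m[:200]=0; m[290:]=0;m[:,500:]=0; print("tray floor");rect(m,.003)
m=cv2.inRange(hsv,(5,60,40),(25,255,220)); m[:,230:]=0;m[:190]=0;m[285:]=0; print("book");rect(m,.035)
E
```

```text
7.2 [0.5033 0.0476 0.1344] [-0.043   0.2491  1.8021 -0.0006  1.0904 -0.1237] y axis [ 0.9967  0.0809 -0.0001] z [-0.0001 -0.0006 -1.    ]
tray floor
[ 396  231   89   49 3453] ((472.2865905761719, -300.61212158203125), (97.44294738769531, 199.57766723632812), 7.642467021942139) [[ 410.7269 -208.1892]
 [ 437.2689 -405.9941]
 [ 533.8463 -393.035 ]
 [ 507.3043 -195.2302]]
book
[   0  190  100   95 5915] ((484.5390930175781, 615.4135131835938), (219.3372802734375, 226.32615661621094), 1.703974962234497) [[371.554  725.2655]
 [378.2839 499.0394]
 [597.5242 505.5615]
 [590.7943 731.7876]]
```

Call:
arm_command([
  {"x": 0,"y": 0,"z": -18,"wx": 0,"wy": 0,"wz": 0,"grip": 40},
  {"x": 0,"y": 0,"z": -18,"wx": 0,"wy": 0,"wz": 0,"grip": 40},
  {"x": 0,"y": 0,"z": -18,"wx": 0,"wy": 0,"wz": 0,"grip": 40},
  {"x": 0,"y": 0,"z": -12,"wx": 0,"wy": 0,"wz": 0,"grip": 40},
  {"x": 0,"y": 0,"z": -6,"wx": 0,"wy": 0,"wz": 0,"grip": 40},
  {"x": 0,"y": 0,"z": 0,"wx": 0,"wy": 0,"wz": 0,"grip": 15},
  {"x": 0,"y": 0,"z": 0,"wx": 0,"wy": 0,"wz": 0,"grip": 10},
  {"x": 0,"y": 0,"z": 0,"wx": 0,"wy": 0,"wz": 0,"grip": 10},
  {"x": 0,"y": 0,"z": 0,"wx": 0,"wy": 0,"wz": 0,"grip": 10},
  {"x": 0,"y": 0,"z": 0,"wx": 0,"wy": 0,"wz": 0,"grip": 10},
  {"x": 0,"y": 0,"z": 0,"wx": 0,"wy": 0,"wz": 0,"grip": 10},
], force=40)

```text
time_s: 8.45
tcp_pos: [0.5034, 0.0477, 0.0627]
orientation: [2.13, 2.308, 0.001]
force: [-0.9, -0.6, 0.7]
gripper_width: 0.0181
grasp_force: 39.3
```

Width is 18 mm against a 21 mm cap. I'll lift a little and check.

Call:
arm_command([
  {"x": 0,"y": 0,"z": 8,"wx": 0,"wy": 0,"wz": 0,"grip": 10},
  {"x": 0,"y": 0,"z": 20,"wx": 0,"wy": 0,"wz": 0,"grip": 10},
  {"x": 0,"y": 0,"z": 26,"wx": 0,"wy": 0,"wz": 0,"grip": 10},
  {"x": 0,"y": 0,"z": 26,"wx": 0,"wy": 0,"wz": 0,"grip": 10},
  {"x": 0,"y": 0,"z": 0,"wx": 0,"wy": 0,"wz": 0,"grip": 10},
])

```text
time_s: 8.95
tcp_pos: [0.5059, 0.0476, 0.1462]
orientation: [2.126, 2.304, 0.008]
force: [0.2, 0.2, -0.1]
gripper_width: 0.0181
grasp_force: 39.1
```

Run:
```python
from h import *
a=snap("side","s6")[:,:,::-1][130:260,220:360]
b=snap("wrist","w6")[:,:,::-1][200:380,240:400]
cv2.imwrite("pics/v6.png",cv2.hconcat([cv2.resize(a,(420,390),interpolation=2),cv2.resize(b,(347,390),interpolation=2)]))
s=env.get_state();print(s["gripper_width"],s["tcp_pos"])
```

```text
0.018131526903810643 [0.50326733 0.0476894  0.14294274]
```

View pics/v6.png

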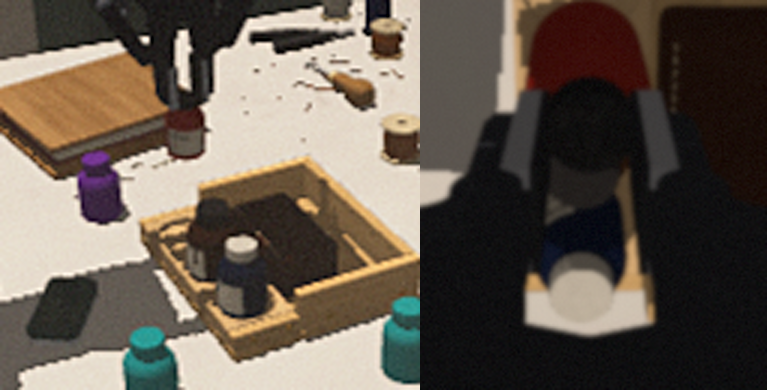

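The red bottle hangs upright in the fingers. Its cap is centred at about (590,125) in the wrist crop, so the grasp is good. I'll carry it to the far end of the tray.

Call:
arm_command([
  {"x": -1,"y": -10,"z": 0,"wx": 0,"wy": 0,"wz": 0,"grip": 10},
  {"x": -1,"y": -25,"z": 0,"wx": 0,"wy": 0,"wz": 0,"grip": 10},
  {"x": -2,"y": -36,"z": 0,"wx": 0,"wy": 0,"wz": 0,"grip": 10},
  {"x": -2,"y": -36,"z": 0,"wx": 0,"wy": 0,"wz": 0,"grip": 10},
  {"x": -2,"y": -36,"z": 0,"wx": 0,"wy": 0,"wz": 0,"grip": 10},
  {"x": -2,"y": -36,"z": 0,"wx": 0,"wy": 0,"wz": 0,"grip": 10},
  {"x": -2,"y": -36,"z": 0,"wx": 0,"wy": 0,"wz": 0,"grip": 10},
  {"x": -2,"y": -36,"z": 0,"wx": 0,"wy": 0,"wz": 0,"grip": 10},
  {"x": -2,"y": -36,"z": 0,"wx": 0,"wy": 0,"wz": 0,"grip": 10},
  {"x": -2,"y": -36,"z": 0,"wx": 0,"wy": 0,"wz": 0,"grip": 10},
  {"x": -2,"y": -36,"z": 0,"wx": 0,"wy": 0,"wz": 0,"grip": 10},
  {"x": -2,"y": -34,"z": 0,"wx": 0,"wy": 0,"wz": 0,"grip": 10},
  {"x": -1,"y": -15,"z": 0,"wx": 0,"wy": 0,"wz": 0,"grip": 10},
  {"x": 0,"y": 0,"z": -20,"wx": 0,"wy": 0,"wz": 0,"grip": 10},
  {"x": 0,"y": 0,"z": -30,"wx": 0,"wy": 0,"wz": 0,"grip": 10},
  {"x": 0,"y": 0,"z": -24,"wx": 0,"wy": 0,"wz": 0,"grip": 10},
  {"x": 0,"y": 0,"z": -10,"wx": 0,"wy": 0,"wz": 0,"grip": 10},
  {"x": 0,"y": 0,"z": 0,"wx": 0,"wy": 0,"wz": 0,"grip": 10},
  {"x": 0,"y": 0,"z": 0,"wx": 0,"wy": 0,"wz": 0,"grip": 10},
])

```text
time_s: 10.95
tcp_pos: [0.4804, -0.3604, 0.0588]
orientation: [2.13, 2.308, 0.0]
force: [-0.4, 0.2, -1.0]
gripper_width: 0.018
grasp_force: 39.1
```

Call:
arm_command([
  {"x": 0,"y": 0,"z": -6,"wx": 0,"wy": 0,"wz": 0,"grip": 10},
  {"x": 0,"y": 0,"z": -4,"wx": 0,"wy": 0,"wz": 0,"grip": 10},
  {"x": 0,"y": 0,"z": -1,"wx": 0,"wy": 0,"wz": 0,"grip": 10},
  {"x": 0,"y": 0,"z": 0,"wx": 0,"wy": 0,"wz": 0,"grip": 10},
])

```text
time_s: 11.35
tcp_pos: [0.4802, -0.3604, 0.0478]
orientation: [2.13, 2.308, -0.0]
force: [0.0, 0.4, 1.3]
gripper_width: 0.0183
grasp_force: 39.4
```

Call:
arm_command([
  {"x": 0,"y": 0,"z": 0,"wx": 0,"wy": 0,"wz": 0,"grip": 25},
  {"x": 0,"y": 0,"z": 0,"wx": 0,"wy": 0,"wz": 0,"grip": 45},
  {"x": 0,"y": 0,"z": 0,"wx": 0,"wy": 0,"wz": 0,"grip": 45},
  {"x": 0,"y": 0,"z": 15,"wx": 0,"wy": 0,"wz": 0,"grip": 45},
  {"x": 0,"y": 0,"z": 35,"wx": 0,"wy": 0,"wz": 0,"grip": 45},
  {"x": 0,"y": 0,"z": 45,"wx": 0,"wy": 0,"wz": 0,"grip": 45},
  {"x": 2,"y": 27,"z": 0,"wx": 0,"wy": 0,"wz": 0,"grip": 45},
  {"x": 2,"y": 36,"z": 0,"wx": 0,"wy": 0,"wz": 0,"grip": 45},
  {"x": 2,"y": 36,"z": 0,"wx": 0,"wy": 0,"wz": 0,"grip": 45},
  {"x": 3,"y": 36,"z": 0,"wx": 0,"wy": 0,"wz": 0,"grip": 45},
  {"x": 3,"y": 36,"z": 0,"wx": 0,"wy": 0,"wz": 0,"grip": 45},
  {"x": 3,"y": 36,"z": 0,"wx": 0,"wy": 0,"wz": 0,"grip": 45},
  {"x": 3,"y": 36,"z": 0,"wx": 0,"wy": 0,"wz": 0,"grip": 45},
  {"x": 3,"y": 36,"z": 0,"wx": 0,"wy": 0,"wz": 0,"grip": 45},
  {"x": 2,"y": 36,"z": 0,"wx": 0,"wy": 0,"wz": 0,"grip": 45},
  {"x": 2,"y": 28,"z": 0,"wx": 0,"wy": 0,"wz": 0,"grip": 45},
  {"x": 0,"y": 14,"z": 0,"wx": 0,"wy": 0,"wz": 0,"grip": 45},
  {"x": 0,"y": 0,"z": -20,"wx": 0,"wy": 0,"wz": 0,"grip": 45},
  {"x": 0,"y": 0,"z": -20,"wx": 0,"wy": 0,"wz": 0,"grip": 45},
  {"x": 0,"y": 0,"z": 0,"wx": 0,"wy": 0,"wz": 0,"grip": 45},
])

```text
time_s: 13.35
tcp_pos: [0.503, -0.0034, 0.1002]
orientation: [-2.128, -2.306, 0.005]
force: [-0.2, -0.5, -0.7]
gripper_width: 0.045
grasp_force: 0.0
```

Call:
arm_command([
  {"x": 0,"y": 0,"z": -14,"wx": 0,"wy": 0,"wz": 0,"grip": 45},
  {"x": 0,"y": 0,"z": -12,"wx": 0,"wy": 0,"wz": 0,"grip": 45},
  {"x": 0,"y": 0,"z": -6,"wx": 0,"wy": 0,"wz": 0,"grip": 45},
  {"x": 0,"y": 0,"z": 0,"wx": 0,"wy": 0,"wz": 0,"grip": 20},
  {"x": 0,"y": 0,"z": 0,"wx": 0,"wy": 0,"wz": 0,"grip": 10},
  {"x": 0,"y": 0,"z": 0,"wx": 0,"wy": 0,"wz": 0,"grip": 10},
  {"x": 0,"y": 0,"z": 0,"wx": 0,"wy": 0,"wz": 0,"grip": 10},
  {"x": 0,"y": 0,"z": 0,"wx": 0,"wy": 0,"wz": 0,"grip": 10},
  {"x": 0,"y": 0,"z": 0,"wx": 0,"wy": 0,"wz": 0,"grip": 10},
], force=50)

```text
time_s: 14.25
tcp_pos: [0.5051, -0.0033, 0.0705]
orientation: [2.131, 2.308, 0.0]
force: [0.9, -0.1, -0.9]
gripper_width: 0.0241
grasp_force: 49.1
```

Call:
arm_command([
  {"x": 0,"y": 0,"z": 8,"wx": 0,"wy": 0,"wz": 0,"grip": 10},
  {"x": 0,"y": 0,"z": 20,"wx": 0,"wy": 0,"wz": 0,"grip": 10},
  {"x": 0,"y": 0,"z": 26,"wx": 0,"wy": 0,"wz": 0,"grip": 10},
  {"x": 0,"y": 0,"z": 26,"wx": 0,"wy": 0,"wz": 0,"grip": 10},
  {"x": 0,"y": -10,"z": 0,"wx": 0,"wy": 0,"wz": 0,"grip": 10},
  {"x": -3,"y": -25,"z": 0,"wx": 0,"wy": 0,"wz": 0,"grip": 10},
  {"x": -4,"y": -35,"z": 0,"wx": 0,"wy": 0,"wz": 0,"grip": 10},
  {"x": -4,"y": -35,"z": 0,"wx": 0,"wy": 0,"wz": 0,"grip": 10},
  {"x": -4,"y": -35,"z": 0,"wx": 0,"wy": 0,"wz": 0,"grip": 10},
  {"x": -4,"y": -35,"z": 0,"wx": 0,"wy": 0,"wz": 0,"grip": 10},
  {"x": -4,"y": -35,"z": 0,"wx": 0,"wy": 0,"wz": 0,"grip": 10},
  {"x": -4,"y": -35,"z": 0,"wx": 0,"wy": 0,"wz": 0,"grip": 10},
  {"x": -4,"y": -33,"z": 0,"wx": 0,"wy": 0,"wz": 0,"grip": 10},
  {"x": -2,"y": -20,"z": 0,"wx": 0,"wy": 0,"wz": 0,"grip": 10},
  {"x": 0,"y": 0,"z": -20,"wx": 0,"wy": 0,"wz": 0,"grip": 10},
  {"x": 0,"y": 0,"z": -30,"wx": 0,"wy": 0,"wz": 0,"grip": 10},
  {"x": 0,"y": 0,"z": -24,"wx": 0,"wy": 0,"wz": 0,"grip": 10},
  {"x": 0,"y": 0,"z": -10,"wx": 0,"wy": 0,"wz": 0,"grip": 10},
  {"x": 0,"y": 0,"z": -5,"wx": 0,"wy": 0,"wz": 0,"grip": 10},
  {"x": 0,"y": 0,"z": 0,"wx": 0,"wy": 0,"wz": 0,"grip": 10},
])

```text
time_s: 16.25
tcp_pos: [0.472, -0.3014, 0.061]
orientation: [-2.131, -2.308, 0.0]
force: [0.2, 0.9, -0.5]
gripper_width: 0.0243
grasp_force: 49.2
```

Call:
arm_command([
  {"x": 0,"y": 0,"z": -4,"wx": 0,"wy": 0,"wz": 0,"grip": 10},
  {"x": 0,"y": 0,"z": -2,"wx": 0,"wy": 0,"wz": 0,"grip": 10},
  {"x": 0,"y": 0,"z": 0,"wx": 0,"wy": 0,"wz": 0,"grip": 10},
])

```text
time_s: 16.55
tcp_pos: [0.4723, -0.3014, 0.0557]
orientation: [2.13, 2.308, 0.0]
force: [-0.0, 0.2, -0.9]
gripper_width: 0.0245
grasp_force: 49.2
```

Call:
arm_command([
  {"x": 0,"y": 0,"z": -1,"wx": 0,"wy": 0,"wz": 0,"grip": 10},
  {"x": 0,"y": 0,"z": 0,"wx": 0,"wy": 0,"wz": 0,"grip": 30},
  {"x": 0,"y": 0,"z": 0,"wx": 0,"wy": 0,"wz": 0,"grip": 45},
  {"x": 0,"y": 0,"z": 0,"wx": 0,"wy": 0,"wz": 0,"grip": 45},
  {"x": 0,"y": 0,"z": 15,"wx": 0,"wy": 0,"wz": 0,"grip": 45},
  {"x": 0,"y": 0,"z": 30,"wx": 0,"wy": 0,"wz": 0,"grip": 45},
  {"x": 0,"y": 0,"z": 30,"wx": 0,"wy": 0,"wz": 0,"grip": 45},
  {"x": 3,"y": 24,"z": 0,"wx": 0,"wy": 0,"wz": 0,"grip": 45},
  {"x": 5,"y": 35,"z": 0,"wx": 0,"wy": 0,"wz": 0,"grip": 45},
  {"x": 6,"y": 35,"z": 0,"wx": 0,"wy": 0,"wz": 0,"grip": 45},
  {"x": 6,"y": 35,"z": 0,"wx": 0,"wy": 0,"wz": 0,"grip": 45},
  {"x": 6,"y": 35,"z": 0,"wx": 0,"wy": 0,"wz": 0,"grip": 45},
  {"x": 6,"y": 35,"z": 0,"wx": 0,"wy": 0,"wz": 0,"grip": 45},
  {"x": 6,"y": 30,"z": 0,"wx": 0,"wy": 0,"wz": 0,"grip": 45},
  {"x": 0,"y": 15,"z": 0,"wx": 0,"wy": 0,"wz": 0,"grip": 45},
  {"x": 0,"y": 0,"z": -20,"wx": 0,"wy": 0,"wz": 0,"grip": 45},
  {"x": 0,"y": 0,"z": -14,"wx": 0,"wy": 0,"wz": 0,"grip": 45},
  {"x": 0,"y": 0,"z": 0,"wx": 0,"wy": 0,"wz": 0,"grip": 45},
])

```text
time_s: 18.35
tcp_pos: [0.5084, -0.0572, 0.0937]
orientation: [-2.128, -2.306, 0.004]
force: [-0.8, 0.5, 0.8]
gripper_width: 0.0446
grasp_force: 0.0
```

Call:
arm_command([
  {"x": 0,"y": 0,"z": -14,"wx": 0,"wy": 0,"wz": 0,"grip": 45},
  {"x": 0,"y": 0,"z": -10,"wx": 0,"wy": 0,"wz": 0,"grip": 45},
  {"x": 0,"y": 0,"z": -4,"wx": 0,"wy": 0,"wz": 0,"grip": 45},
  {"x": 0,"y": 0,"z": 0,"wx": 0,"wy": 0,"wz": 0,"grip": 20},
  {"x": 0,"y": 0,"z": 0,"wx": 0,"wy": 0,"wz": 0,"grip": 10},
  {"x": 0,"y": 0,"z": 0,"wx": 0,"wy": 0,"wz": 0,"grip": 10},
  {"x": 0,"y": 0,"z": 0,"wx": 0,"wy": 0,"wz": 0,"grip": 10},
  {"x": 0,"y": 0,"z": 0,"wx": 0,"wy": 0,"wz": 0,"grip": 10},
  {"x": 0,"y": 0,"z": 0,"wx": 0,"wy": 0,"wz": 0,"grip": 10},
])

```text
time_s: 19.25
tcp_pos: [0.5104, -0.0574, 0.0677]
orientation: [2.13, 2.308, 0.001]
force: [-0.4, -0.7, 1.7]
gripper_width: 0.0217
grasp_force: 49.2
```

Call:
arm_command([
  {"x": 0,"y": 0,"z": 8,"wx": 0,"wy": 0,"wz": 0,"grip": 10},
  {"x": 0,"y": 0,"z": 20,"wx": 0,"wy": 0,"wz": 0,"grip": 10},
  {"x": 0,"y": 0,"z": 26,"wx": 0,"wy": 0,"wz": 0,"grip": 10},
  {"x": 0,"y": 0,"z": 26,"wx": 0,"wy": 0,"wz": 0,"grip": 10},
  {"x": 0,"y": -10,"z": 0,"wx": 0,"wy": 0,"wz": 0,"grip": 10},
  {"x": -6,"y": -24,"z": 0,"wx": 0,"wy": 0,"wz": 0,"grip": 10},
  {"x": -8,"y": -35,"z": 0,"wx": 0,"wy": 0,"wz": 0,"grip": 10},
  {"x": -8,"y": -35,"z": 0,"wx": 0,"wy": 0,"wz": 0,"grip": 10},
  {"x": -8,"y": -35,"z": 0,"wx": 0,"wy": 0,"wz": 0,"grip": 10},
  {"x": -8,"y": -25,"z": 0,"wx": 0,"wy": 0,"wz": 0,"grip": 10},
  {"x": -8,"y": -20,"z": 0,"wx": 0,"wy": 0,"wz": 0,"grip": 10},
  {"x": 0,"y": 0,"z": -20,"wx": 0,"wy": 0,"wz": 0,"grip": 10},
  {"x": 0,"y": 0,"z": -30,"wx": 0,"wy": 0,"wz": 0,"grip": 10},
  {"x": 0,"y": 0,"z": -24,"wx": 0,"wy": 0,"wz": 0,"grip": 10},
  {"x": 0,"y": 0,"z": -10,"wx": 0,"wy": 0,"wz": 0,"grip": 10},
  {"x": 0,"y": 0,"z": -6,"wx": 0,"wy": 0,"wz": 0,"grip": 10},
  {"x": 0,"y": 0,"z": -4,"wx": 0,"wy": 0,"wz": 0,"grip": 10},
  {"x": 0,"y": 0,"z": 0,"wx": 0,"wy": 0,"wz": 0,"grip": 10},
])

```text
time_s: 21.05
tcp_pos: [0.4644, -0.2415, 0.0535]
orientation: [2.13, 2.308, 0.0]
force: [-0.2, 0.8, -0.8]
gripper_width: 0.0216
grasp_force: 49.1
```

Call:
arm_command([
  {"x": 0,"y": 0,"z": -1,"wx": 0,"wy": 0,"wz": 0,"grip": 10},
  {"x": 0,"y": 0,"z": 0,"wx": 0,"wy": 0,"wz": 0,"grip": 10},
])

```text
time_s: 21.25
tcp_pos: [0.4646, -0.2416, 0.053]
orientation: [2.129, 2.308, 0.0]
force: [-0.3, 0.1, -1.1]
gripper_width: 0.0216
grasp_force: 49.1
```

Call:
arm_command([
  {"x": 0,"y": 0,"z": -1,"wx": 0,"wy": 0,"wz": 0,"grip": 10},
  {"x": 0,"y": 0,"z": 0,"wx": 0,"wy": 0,"wz": 0,"grip": 30},
  {"x": 0,"y": 0,"z": 0,"wx": 0,"wy": 0,"wz": 0,"grip": 45},
  {"x": 0,"y": 0,"z": 0,"wx": 0,"wy": 0,"wz": 0,"grip": 45},
  {"x": 0,"y": 0,"z": 15,"wx": 0,"wy": 0,"wz": 0,"grip": 45},
  {"x": 0,"y": 0,"z": 35,"wx": 0,"wy": 0,"wz": 0,"grip": 70},
  {"x": 0,"y": 0,"z": 40,"wx": 0,"wy": 0,"wz": 0,"grip": 80},
  {"x": 10,"y": 20,"z": 10,"wx": 0,"wy": 0,"wz": 0,"grip": 80},
  {"x": 18,"y": 34,"z": 10,"wx": 0,"wy": 0,"wz": 0,"grip": 80},
  {"x": 18,"y": 34,"z": 10,"wx": 0,"wy": 0,"wz": 0,"grip": 80},
  {"x": 18,"y": 34,"z": 10,"wx": 0,"wy": 0,"wz": 0,"grip": 80},
  {"x": 18,"y": 35,"z": 10,"wx": 0,"wy": 0,"wz": 0,"grip": 80},
  {"x": 18,"y": 35,"z": 10,"wx": 0,"wy": 0,"wz": 0,"grip": 80},
  {"x": 0,"y": 0,"z": 0,"wx": 0,"wy": 0,"wz": 0,"grip": 80},
  {"x": 0,"y": 0,"z": 0,"wx": 0,"wy": 0,"wz": 0,"grip": 80},
  {"x": 0,"y": 0,"z": 0,"wx": 0,"wy": 0,"wz": 0,"grip": 80},
])

```text
time_s: 22.85
tcp_pos: [0.5634, -0.0499, 0.2008]
orientation: [-2.131, -2.308, 0.002]
force: [-0.4, -0.6, -0.9]
gripper_width: 0.0802
grasp_force: 0.0
```

```bash
python3 look.py w7 weight
python3 - <<'E'
from h import *
a=snap("side","s7")[:,:,::-1]
cv2.imwrite("pics/v7.png",cv2.vconcat([cv2.imread("pics/w7.png")[0:300,160:560],cv2.resize(a[240:400,250:420],(400,300),interpolation=2)][:2]))
E
```

```text
22.85 [ 0.5634 -0.0499  0.2008] [-0.211   0.2811  1.575  -0.0007  1.2867 -0.2905] y axis [ 0.9968  0.0796 -0.0014] z [-0.0013 -0.0004 -1.    ]
[[ 0.9968  0.0771  0.0209  0.5569]
 [ 0.0799 -0.9548 -0.2864  0.0225]
 [-0.0021  0.2872 -0.9579  0.3445]
 [ 0.      0.      0.      1.    ]] cam in tool [ 0.0726 -0.0009 -0.1437]
weight [(0.72, array([324., 139.,  62., 101.])), (0.56, array([242., 354.,  24.,  26.]))] [(0.79, array([322.7, 135.9]), array([ 0.5639, -0.0072]))]
```

View pics/v7.png

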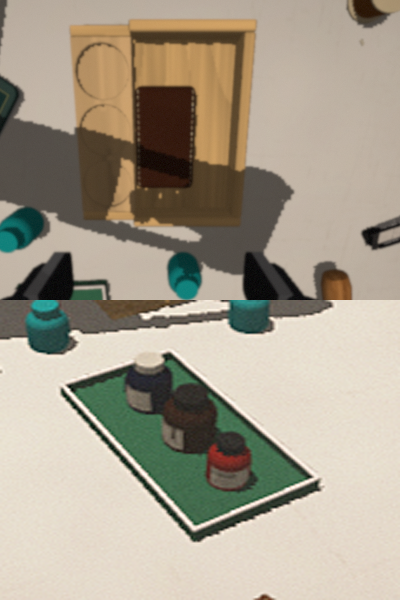

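The lower picture shows all three bottles upright in the tray. The upper one shows the weight alone at about (166,137) in the crop, with the three pockets empty. I'll measure the weight and pockets.

Run:
```python
from h import *
np.set_printoptions(precision=4,suppress=True)
K=viewer.calibration("wrist")["intrinsics"];cal={"intrinsics":K,"T":np.load("pics/w7_T.npy")}
a=cv2.imread("pics/w7.png");hsv=cv2.cvtColor(a,cv2.COLOR_BGR2HSV)
m=(a.max(2)<75).astype(np.uint8);m[:70]=0;m[200:]=0;m[:,:285]=0;m[:,370:]=0
m=cv2.morphologyEx(m,cv2.MORPH_OPEN,np.ones((5,5)));c=max(cv2.findContours(m,0,1)[0],key=cv2.contourArea)
r=cv2.minAreaRect(c);print("px",r)
for z in (.05,):
    P=np.array([atz("wrist",p[0],z,cal)[:2] for p in c],np.float32)*1000;print(cv2.minAreaRect(P))
for u,v in [(264,72),(264,132),(265,190)]: print("pocket",atz("wrist",(u,v),.024,cal))
for u,v in [(232,27),(242,220)]: print("front corners",atz("wrist",(u,v),.024,cal))
g=cv2.cvtColor(a[30:225,225:310],cv2.COLOR_BGR2GRAY)
h=cv2.HoughCircles(cv2.resize(g,None,fx=3,fy=3),cv2.HOUGH_GRADIENT,1,120,param1=60,param2=12,minRadius=70,maxRadius=95)
for q in ([] if h is None else h[0]): print("hough",q[2]/3,atz("wrist",(225+q[0]/3,30+q[1]/3),.024,cal))
```

```text
px ((324.0, 138.0), (102.0, 58.0), 90.0)
((564.8479614257812, -6.811988830566406), (55.60941696166992, 93.34110260009766), 4.614053249359131)
pocket [0.5026 0.05   0.024 ]
pocket [ 0.5043 -0.006   0.024 ]
pocket [ 0.5072 -0.0662  0.024 ]
front corners [0.4722 0.0861 0.024 ]
front corners [ 0.4833 -0.102   0.024 ]
hough 27.066666 [0.5034 0.0508 0.024 ]
hough 27.300001 [ 0.5061 -0.0044  0.024 ]
```

Call:
arm_command([
  {"x": -5,"y": 20,"z": 10,"wx": 0,"wy": 0,"wz": 0,"grip": 80},
  {"x": -7,"y": 34,"z": 13,"wx": 0,"wy": 0,"wz": 0,"grip": 80},
  {"x": -7,"y": 34,"z": 13,"wx": 0,"wy": 0,"wz": 0,"grip": 80},
  {"x": -7,"y": 34,"z": 13,"wx": 0,"wy": 0,"wz": 0,"grip": 80},
  {"x": -7,"y": 34,"z": 13,"wx": 0,"wy": 0,"wz": 0,"grip": 80},
  {"x": -7,"y": 34,"z": 13,"wx": 0,"wy": 0,"wz": 0,"grip": 80},
  {"x": -7,"y": 34,"z": 13,"wx": 0,"wy": 0,"wz": 0,"grip": 80},
  {"x": -7,"y": 34,"z": 13,"wx": 0,"wy": 0,"wz": 0,"grip": 80},
  {"x": -7,"y": 34,"z": 0,"wx": 0,"wy": 0,"wz": 0,"grip": 80},
  {"x": 0,"y": 30,"z": 0,"wx": 0,"wy": 0,"wz": 0,"grip": 80},
  {"x": 0,"y": 0,"z": 0,"wx": 0,"wy": 0,"wz": 0,"grip": 80},
  {"x": 0,"y": 0,"z": 0,"wx": 0,"wy": 0,"wz": 0,"grip": 80},
  {"x": 0,"y": 0,"z": 0,"wx": 0,"wy": 0,"wz": 0,"grip": 80},
])

```text
time_s: 24.35
tcp_pos: [0.5032, 0.2714, 0.3021]
orientation: [2.132, 2.307, -0.001]
force: [0.2, -0.5, 0.8]
gripper_width: 0.08
grasp_force: 0.0
```

```bash
python3 look.py w8 book; python3 -c "
import cv2
cv2.imwrite('pics/w8c.png',cv2.imread('pics/w8.png')[0:300])"
```

```text
24.35 [0.5032 0.2714 0.3021] [ 0.3734  0.241   1.3805 -0.0008  1.5207  0.2947] y axis [ 0.9969  0.0787 -0.0004] z [-0.0003 -0.0009 -1.    ]
[[ 0.9969  0.0759  0.0216  0.4967]
 [ 0.0789 -0.9547 -0.2871  0.3438]
 [-0.0011  0.2879 -0.9577  0.4457]
 [ 0.      0.      0.      1.    ]] cam in tool [ 0.0726 -0.0008 -0.1437]
book [(0.57, array([313., 126., 148., 136.]))] [(0.57, array([314.6, 130.2]), array([0.4943, 0.312 ]))]
```

View pics/w8c.png

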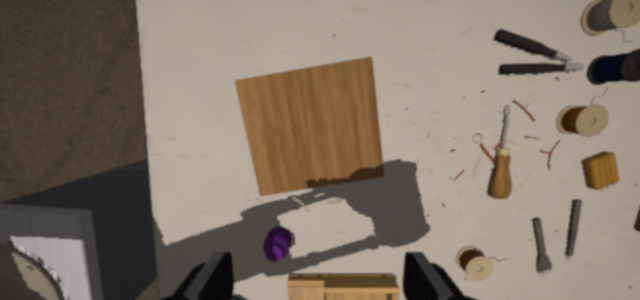

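The view shows the book board with corners at about (236,80), (372,58), (384,178) and (261,193). Next I'll fit a rectangle to it and check the height from the top and side views.

```bash
cat > book.py <<'E'
from h import *
from scipy.optimize import least_squares
np.set_printoptions(precision=4,suppress=True)
K=viewer.calibration("wrist")["intrinsics"];cal={"intrinsics":K,"T":np.load("pics/w8_T.npy")}
a=cv2.imread("pics/w8.png");hsv=cv2.cvtColor(a,cv2.COLOR_BGR2HSV)
m=cv2.inRange(hsv,(5,70,60),(25,255,255));m[:40]=0;m[215:]=0;m[:,:220]=0;m[:,400:]=0
m=cv2.morphologyEx(m,cv2.MORPH_OPEN,np.ones((5,5)));c=max(cv2.findContours(m,0,1)[0],key=cv2.contourArea)
q=cv2.approxPolyDP(c,8,True)[:,0];print("wrist px",q.tolist())
P=np.array([atz("wrist",p[0],.035,cal)[:2] for p in c],np.float32)*1000;print(cv2.minAreaRect(P))
for p in q: print(atz("wrist",p,.035,cal))
t=cv2.imread("pics/top0.png");h=cv2.cvtColor(t,cv2.COLOR_BGR2HSV);m=cv2.inRange(h,(5,60,50),(25,255,255));m[:,:135]=0;m[:,222:]=0;m[:190]=0;m[283:]=0
m=cv2.morphologyEx(m,cv2.MORPH_OPEN,np.ones((3,3)));c2=max(cv2.findContours(m,0,1)[0],key=cv2.contourArea)
q2=cv2.approxPolyDP(c2,4,True)[:,0];print("top px",q2.tolist())
P=np.array([atz("top",p[0],.035)[:2] for p in c2],np.float32)*1000;print(cv2.minAreaRect(P))
for p in q: # match in top
    w=atz("wrist",p,.035,cal);u=proj("top",w);k=q2[np.argmin(np.linalg.norm(q2-u,axis=1))];print("pred top",u,"obs",k,"tri",tri([ray("wrist",p,cal),ray("top",k)]))
E
python3 book.py
```

```text
wrist px [[371, 57], [235, 80], [260, 195], [382, 165]]
((491.275146484375, 314.0946044921875), (170.03189086914062, 150.14028930664062), 13.646947860717773)
[0.5557 0.4059 0.035 ]
[0.3924 0.367  0.035 ]
[0.4268 0.2225 0.035 ]
[0.587  0.2766 0.035 ]
top px [[203, 195], [141, 208], [152, 278], [216, 266]]
((493.3915100097656, 310.7872314453125), (172.1713104248047, 151.97711181640625), 13.517470359802246)
pred top [139.9659 208.6443] obs [141 208] tri (array([0.5579, 0.4069, 0.0266]), [1.0, 1.0])
pred top [149.7108 279.4905] obs [152 278] tri (array([0.3941, 0.3649, 0.0338]), [2.9, 2.9])
pred top [214.3399 266.2072] obs [216 266] tri (array([0.4269, 0.2203, 0.0295]), [1.1, 1.1])
pred top [196.2443 197.2381] obs [203 195] tri (array([ 0.5984,  0.2702, -0.003 ]), [3.0, 3.0])
```

Call:
arm_command([
  {"x": 6,"y": -20,"z": 0,"wx": 0,"wy": 0,"wz": 0,"grip": 80},
  {"x": 7,"y": -32,"z": -10,"wx": 0,"wy": 0,"wz": 0,"grip": 80},
  {"x": 7,"y": -34,"z": -18,"wx": 0,"wy": 0,"wz": 0,"grip": 80},
  {"x": 7,"y": -34,"z": -22,"wx": 0,"wy": 0,"wz": 0,"grip": 80},
  {"x": 7,"y": -34,"z": -22,"wx": 0,"wy": 0,"wz": 0,"grip": 80},
  {"x": 7,"y": -34,"z": -22,"wx": 0,"wy": 0,"wz": 0,"grip": 80},
  {"x": 7,"y": -34,"z": -22,"wx": 0,"wy": 0,"wz": 0,"grip": 80},
  {"x": 7,"y": -34,"z": -22,"wx": 0,"wy": 0,"wz": 0,"grip": 80},
  {"x": 7,"y": -22,"z": -22,"wx": 0,"wy": 0,"wz": 0,"grip": 76},
  {"x": 0,"y": 0,"z": -22,"wx": 0,"wy": 0,"wz": 0,"grip": 76},
  {"x": 0,"y": 0,"z": -20,"wx": 0,"wy": 0,"wz": 0,"grip": 76},
  {"x": 0,"y": 0,"z": -20,"wx": 0,"wy": 0,"wz": 0,"grip": 76},
  {"x": 0,"y": 0,"z": 0,"wx": 0,"wy": 0,"wz": 0,"grip": 76},
  {"x": 0,"y": 0,"z": 0,"wx": 0,"wy": 0,"wz": 0,"grip": 76},
  {"x": 0,"y": 0,"z": 0,"wx": 0,"wy": 0,"wz": 0,"grip": 76},
])

```text
time_s: 26.0
tcp_pos: [0.5661, -0.0057, 0.0816]
orientation: [2.13, 2.307, 0.002]
force: [0.5, 0.8, -0.3]
gripper_width: 0.0761
grasp_force: 0.0
```

Call:
arm_command([
  {"x": -1,"y": -1,"z": -15,"wx": 0,"wy": 0,"wz": 0,"grip": 76},
  {"x": 0,"y": 0,"z": -15,"wx": 0,"wy": 0,"wz": 0,"grip": 76},
  {"x": 0,"y": 0,"z": -12,"wx": 0,"wy": 0,"wz": 0,"grip": 76},
  {"x": 0,"y": 0,"z": -8,"wx": 0,"wy": 0,"wz": 0,"grip": 76},
  {"x": 0,"y": 0,"z": -5,"wx": 0,"wy": 0,"wz": 0,"grip": 76},
  {"x": 0,"y": 0,"z": 0,"wx": 0,"wy": 0,"wz": 0,"grip": 65},
  {"x": 0,"y": 0,"z": 0,"wx": 0,"wy": 0,"wz": 0,"grip": 60},
  {"x": 0,"y": 0,"z": 0,"wx": 0,"wy": 0,"wz": 0,"grip": 50},
  {"x": 0,"y": 0,"z": 0,"wx": 0,"wy": 0,"wz": 0,"grip": 40},
  {"x": 0,"y": 0,"z": 0,"wx": 0,"wy": 0,"wz": 0,"grip": 40},
  {"x": 0,"y": 0,"z": 0,"wx": 0,"wy": 0,"wz": 0,"grip": 40},
  {"x": 0,"y": 0,"z": 0,"wx": 0,"wy": 0,"wz": 0,"grip": 40},
], force=110)

```text
time_s: 27.2
tcp_pos: [0.5658, -0.0063, 0.0269]
orientation: [2.129, 2.306, 0.004]
force: [1.2, 1.7, 5.0]
gripper_width: 0.0526
grasp_force: 117.9
```

Call:
arm_command([
  {"x": 0,"y": 0,"z": 4,"wx": 0,"wy": 0,"wz": 0,"grip": 40},
  {"x": 0,"y": 0,"z": 10,"wx": 0,"wy": 0,"wz": 0,"grip": 40},
  {"x": 0,"y": 0,"z": 15,"wx": 0,"wy": 0,"wz": 0,"grip": 40},
  {"x": 0,"y": 0,"z": 20,"wx": 0,"wy": 0,"wz": 0,"grip": 40},
  {"x": 0,"y": 0,"z": 20,"wx": 0,"wy": 0,"wz": 0,"grip": 40},
  {"x": 0,"y": 0,"z": 15,"wx": 0,"wy": 0,"wz": 0,"grip": 40},
  {"x": 0,"y": 0,"z": 6,"wx": 0,"wy": 0,"wz": 0,"grip": 40},
  {"x": 0,"y": 0,"z": 0,"wx": 0,"wy": 0,"wz": 0,"grip": 40},
  {"x": 0,"y": 0,"z": 0,"wx": 0,"wy": 0,"wz": 0,"grip": 40},
])

```text
time_s: 28.1
tcp_pos: [0.5627, -0.0062, 0.114]
orientation: [-2.129, -2.307, 0.003]
force: [-0.4, -0.4, -7.4]
gripper_width: 0.0525
grasp_force: 119.1
```

Run:
```python
from h import *
a=snap("side","s9")[:,:,::-1][100:270,200:400]
b=snap("wrist","w9")[:,:,::-1][150:400,180:460]
cv2.imwrite("pics/v9.png",cv2.hconcat([cv2.resize(a,(400,340),interpolation=2),cv2.resize(b,(381,340),interpolation=2)]))
s=env.get_state();print(s["gripper_width"],s["tcp_pos"],s["force"],s["wrist_torque"])
```

```text
0.052432194420013505 [ 0.56287778 -0.00620396  0.11391925] [-0.36932269  0.0923561  -8.29886886] [ 0.01065904  0.01167759 -0.01868198]
```

View pics/v9.png

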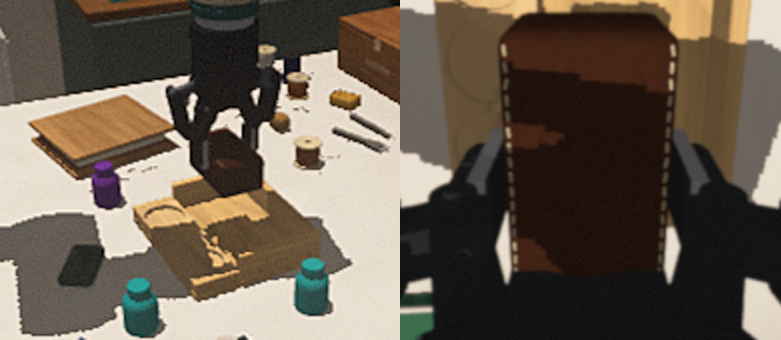

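The weight hangs level and the fingers sit at mid-length. I'll carry it to the book, turning it 0.156 rad on the way to square it with the board.

Call:
arm_command([
  {"x": -2,"y": 10,"z": 5,"wx": 0,"wy": 0,"wz": 0.01,"grip": 40},
  {"x": -5,"y": 20,"z": 5,"wx": 0,"wy": 0,"wz": 0.01,"grip": 40},
  {"x": -7,"y": 30,"z": 0,"wx": 0,"wy": 0,"wz": 0.016,"grip": 40},
  {"x": -7,"y": 30,"z": 0,"wx": 0,"wy": 0,"wz": 0.02,"grip": 40},
  {"x": -7,"y": 30,"z": 0,"wx": 0,"wy": 0,"wz": 0.02,"grip": 40},
  {"x": -7,"y": 30,"z": 0,"wx": 0,"wy": 0,"wz": 0.02,"grip": 40},
  {"x": -7,"y": 30,"z": 0,"wx": 0,"wy": 0,"wz": 0.02,"grip": 40},
  {"x": -7,"y": 30,"z": 0,"wx": 0,"wy": 0,"wz": 0.02,"grip": 40},
  {"x": -7,"y": 30,"z": 0,"wx": 0,"wy": 0,"wz": 0.01,"grip": 40},
  {"x": -7,"y": 30,"z": 0,"wx": 0,"wy": 0,"wz": 0.01,"grip": 40},
  {"x": -5,"y": 29,"z": 0,"wx": 0,"wy": 0,"wz": 0,"grip": 40},
  {"x": -3,"y": 20,"z": 0,"wx": 0,"wy": 0,"wz": 0,"grip": 40},
  {"x": 0,"y": 0,"z": 0,"wx": 0,"wy": 0,"wz": 0,"grip": 40},
  {"x": 0,"y": 0,"z": 0,"wx": 0,"wy": 0,"wz": 0,"grip": 40},
  {"x": 0,"y": 0,"z": 0,"wx": 0,"wy": 0,"wz": 0,"grip": 40},
])

```text
time_s: 29.7
tcp_pos: [0.4926, 0.3122, 0.1251]
orientation: [-1.944, -2.468, 0.002]
force: [0.5, 0.3, -7.3]
gripper_width: 0.0525
grasp_force: 118.9
```

```bash
python3 look.py w10 weight
```

```text
29.7 [0.4926 0.3122 0.1251] [ 0.4459  0.3656  1.6489 -0.0005  1.1282  0.2099] y axis [ 0.9722  0.234  -0.001 ] z [-0.0008 -0.0009 -1.    ]
[[ 0.9722  0.2248  0.0657  0.4749]
 [ 0.2342 -0.931  -0.2799  0.3828]
 [-0.0018  0.2875 -0.9578  0.2687]
 [ 0.      0.      0.      1.    ]] cam in tool [ 0.0727 -0.0009 -0.1437]
weight [(0.84, array([320., 256., 132., 191.]))] [(0.63, array([314.6, 239.8]), array([0.4993, 0.2665]))]
```

Call:
arm_command([
  {"x": 0,"y": 0,"z": -15,"wx": 0,"wy": 0,"wz": 0,"grip": 40},
  {"x": 0,"y": 0,"z": -20,"wx": 0,"wy": 0,"wz": 0,"grip": 40},
  {"x": 0,"y": 0,"z": -15,"wx": 0,"wy": 0,"wz": 0,"grip": 40},
  {"x": 0,"y": 0,"z": -10,"wx": 0,"wy": 0,"wz": 0,"grip": 40},
  {"x": 0,"y": 0,"z": -5,"wx": 0,"wy": 0,"wz": 0,"grip": 40},
  {"x": 0,"y": 0,"z": -3,"wx": 0,"wy": 0,"wz": 0,"grip": 40},
  {"x": 0,"y": 0,"z": 0,"wx": 0,"wy": 0,"wz": 0,"grip": 40},
  {"x": 0,"y": 0,"z": 0,"wx": 0,"wy": 0,"wz": 0,"grip": 40},
])

```text
time_s: 30.65
tcp_pos: [0.4936, 0.3129, 0.058]
orientation: [1.944, 2.467, 0.002]
force: [0.6, -0.5, -7.9]
gripper_width: 0.0528
grasp_force: 118.8
```

Run:
```python
from h import *
cv2.imwrite("pics/v11.png",snap("wrist","w11")[:,:,::-1])
s=env.get_state();print(s["tcp_pos"],s["force"])
```

```text
[0.49367278 0.31294057 0.0580506 ] [ 0.4361415   0.27157804 -6.90732461]
```

View pics/w11.png

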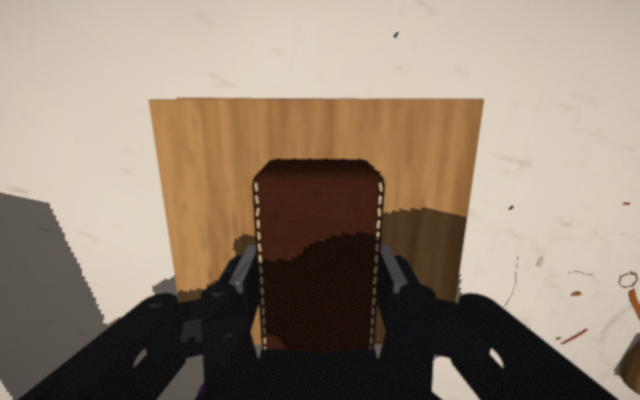

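Run:
```python
from h import *
c=viewer.calibration("wrist");t=np.array([.4937,.3129]);cy=np.cos(.236);sy=np.sin(.236)
loc=lambda p:np.round([(p[:2]-t)@[cy,sy]*1000,(p[:2]-t)@[-sy,cy]*1000],1)
for u,v in [(150,99),(484,98),(175,280),(460,280)]: print("board",loc(atz("wrist",(u,v),.035,c)))
for u,v in [(270,160),(366,160)]: print("weight far",loc(atz("wrist",(u,v),.040+.042,c)),loc(atz("wrist",(u,v),.040+.036,c)))
```

```text
board [-86.1  76.6]
board [83.3 77.2]
board [-86.9 -27. ]
board [ 84.7 -27. ]
weight far [-19.4  53.2] [-20.3  52.3]
weight far [17.5 53.2] [18.5 52.3]
```

The weight is square with the board and within about 1 mm of centre. I'll shift it slightly and lower it.

Call:
arm_command([
  {"x": -1,"y": 1,"z": -1,"wx": 0,"wy": 0,"wz": 0,"grip": 40},
  {"x": 0,"y": 0,"z": -1,"wx": 0,"wy": 0,"wz": 0,"grip": 40},
  {"x": 0,"y": 0,"z": -1,"wx": 0,"wy": 0,"wz": 0,"grip": 40},
  {"x": 0,"y": 0,"z": 0,"wx": 0,"wy": 0,"wz": 0,"grip": 40},
  {"x": 0,"y": 0,"z": 0,"wx": 0,"wy": 0,"wz": 0,"grip": 40},
])

```text
time_s: 31.2
tcp_pos: [0.4921, 0.3137, 0.0543]
orientation: [1.944, 2.468, -0.0]
force: [0.6, 0.1, -8.9]
gripper_width: 0.0524
grasp_force: 118.8
```

Call:
arm_command([
  {"x": 0,"y": 0,"z": -1,"wx": 0,"wy": 0,"wz": 0,"grip": 40},
  {"x": 0,"y": 0,"z": 0,"wx": 0,"wy": 0,"wz": 0,"grip": 40},
  {"x": 0,"y": 0,"z": 0,"wx": 0,"wy": 0,"wz": 0,"grip": 40},
])

```text
time_s: 31.5
tcp_pos: [0.4922, 0.3137, 0.0539]
orientation: [1.944, 2.467, 0.001]
force: [-1.7, -0.3, -1.4]
gripper_width: 0.0528
grasp_force: 119.3
```

Call:
arm_command([
  {"x": 0,"y": 0,"z": -1,"wx": 0,"wy": 0,"wz": 0,"grip": 40},
  {"x": 0,"y": 0,"z": 0,"wx": 0,"wy": 0,"wz": 0,"grip": 56},
  {"x": 0,"y": 0,"z": 0,"wx": 0,"wy": 0,"wz": 0,"grip": 66},
  {"x": 0,"y": 0,"z": 0,"wx": 0,"wy": 0,"wz": 0,"grip": 76},
  {"x": 0,"y": 0,"z": 0,"wx": 0,"wy": 0,"wz": 0,"grip": 76},
  {"x": 0,"y": 0,"z": 15,"wx": 0,"wy": 0,"wz": 0,"grip": 76},
  {"x": 0,"y": 0,"z": 30,"wx": 0,"wy": 0,"wz": 0,"grip": 76},
  {"x": 0,"y": 0,"z": 35,"wx": 0,"wy": 0,"wz": 0,"grip": 76},
  {"x": 0,"y": -20,"z": 40,"wx": 0,"wy": 0,"wz": 0,"grip": 76},
  {"x": 0,"y": -20,"z": 40,"wx": 0,"wy": 0,"wz": 0,"grip": 76},
  {"x": 0,"y": 0,"z": 0,"wx": 0,"wy": 0,"wz": 0,"grip": 60},
  {"x": 0,"y": 0,"z": 0,"wx": 0,"wy": 0,"wz": 0,"grip": 45},
])

```text
time_s: 32.7
tcp_pos: [0.4927, 0.2737, 0.2134]
orientation: [1.945, 2.466, 0.004]
force: [-0.1, -0.8, -0.2]
gripper_width: 0.0481
grasp_force: 0.0
```

```bash
python3 look.py w12 weight | head -1
python3 - <<'E'
from h import *
cv2.imwrite("pics/w12c.png",cv2.imread("pics/w12.png")[:300])
E
```

```text
32.7 [0.4927 0.2737 0.2134] [0.3834 0.2678 1.5618 0.0003 1.309  0.1482] y axis [0.9725 0.233  0.003 ] z [ 0.0027  0.0014 -1.    ]
```

View pics/w12c.png

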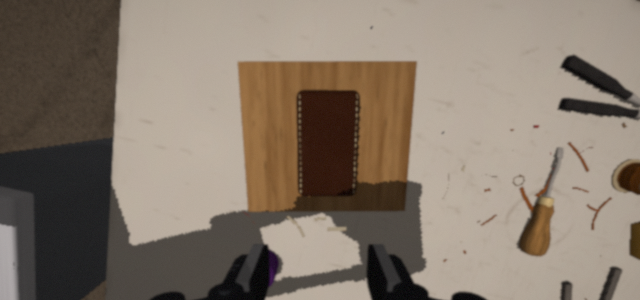

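The weight lies flat and square on the board: weight middle at column 328, board middle at 327. Now I'll return the navy bottle.

Call:
arm_command([
  {"x": 0,"y": -20,"z": 0,"wx": 0,"wy": 0,"wz": -0.01,"grip": 45},
  {"x": -2,"y": -33,"z": 0,"wx": 0,"wy": 0,"wz": -0.01,"grip": 45},
  {"x": -2,"y": -33,"z": 0,"wx": 0,"wy": 0,"wz": -0.01,"grip": 45},
  {"x": -2,"y": -33,"z": 0,"wx": 0,"wy": 0,"wz": -0.01,"grip": 45},
  {"x": -2,"y": -33,"z": 0,"wx": 0,"wy": 0,"wz": -0.01,"grip": 45},
  {"x": -2,"y": -33,"z": 0,"wx": 0,"wy": 0,"wz": -0.01,"grip": 45},
  {"x": -2,"y": -33,"z": 0,"wx": 0,"wy": 0,"wz": -0.01,"grip": 45},
  {"x": -2,"y": -33,"z": 0,"wx": 0,"wy": 0,"wz": -0.01,"grip": 45},
  {"x": -2,"y": -33,"z": 0,"wx": 0,"wy": 0,"wz": -0.01,"grip": 45},
  {"x": -2,"y": -33,"z": 0,"wx": 0,"wy": 0,"wz": -0.01,"grip": 45},
  {"x": -2,"y": -33,"z": 0,"wx": 0,"wy": 0,"wz": -0.01,"grip": 45},
  {"x": -2,"y": -33,"z": 0,"wx": 0,"wy": 0,"wz": -0.01,"grip": 45},
  {"x": -2,"y": -33,"z": 0,"wx": 0,"wy": 0,"wz": -0.01,"grip": 45},
  {"x": -2,"y": -33,"z": -15,"wx": 0,"wy": 0,"wz": -0.01,"grip": 45},
  {"x": -2,"y": -33,"z": -20,"wx": 0,"wy": 0,"wz": -0.01,"grip": 45},
  {"x": 0,"y": -33,"z": -20,"wx": 0,"wy": 0,"wz": -0.006,"grip": 45},
  {"x": 0,"y": 0,"z": -20,"wx": 0,"wy": 0,"wz": 0,"grip": 45},
  {"x": 0,"y": 0,"z": -20,"wx": 0,"wy": 0,"wz": 0,"grip": 45},
  {"x": 0,"y": 0,"z": 0,"wx": 0,"wy": 0,"wz": 0,"grip": 45},
  {"x": 0,"y": 0,"z": 0,"wx": 0,"wy": 0,"wz": 0,"grip": 45},
])

```text
time_s: 34.85
tcp_pos: [0.4638, -0.2407, 0.1163]
orientation: [-2.128, -2.307, 0.0]
force: [-0.6, -0.7, -0.1]
gripper_width: 0.0448
grasp_force: 0.0
```

```bash
python3 look.py w13 red_bottle,brown_bottle,navy_bottle | sed -n '1p;6,9p'
```

```text
34.85 [ 0.4638 -0.2407  0.1163] [-0.612   0.2922  1.7907  0.0002  1.0613 -0.6926] y axis [ 0.9968  0.0805 -0.002 ] z [-0.0021  0.0017 -1.    ]
red_bottle [(0.79, array([326., 334.,  32.,  42.]))] [(0.98, array([326.6, 311.1]), array([ 0.4805, -0.3565]))]
brown_bottle [(0.85, array([324., 281.,  52.,  78.]))] [(0.85, array([321.7, 263.5]), array([ 0.4715, -0.3059]))]
navy_bottle [(0.89, array([318., 209.,  51.,  62.])), (0.61, array([523., 110.,  91.,  58.])), (0.57, array([261.,  31.,  67.,  56.]))] [(0.78, array([318.1, 197.1]), array([ 0.463 , -0.2426])), (0.7, array([323.2, 260.9]), array([ 0.4726, -0.3031])), (0.62, array([498.8, 114.5]), array([ 0.6016, -0.1623]))]
```

Call:
arm_command([
  {"x": 1,"y": -1,"z": -20,"wx": 0,"wy": 0,"wz": 0,"grip": 45},
  {"x": 0,"y": 0,"z": -20,"wx": 0,"wy": 0,"wz": 0,"grip": 45},
  {"x": 0,"y": 0,"z": -16,"wx": 0,"wy": 0,"wz": 0,"grip": 45},
  {"x": 0,"y": 0,"z": -7,"wx": 0,"wy": 0,"wz": 0,"grip": 45},
  {"x": 0,"y": 0,"z": 0,"wx": 0,"wy": 0,"wz": 0,"grip": 30},
  {"x": 0,"y": 0,"z": 0,"wx": 0,"wy": 0,"wz": 0,"grip": 20},
  {"x": 0,"y": 0,"z": 0,"wx": 0,"wy": 0,"wz": 0,"grip": 10},
  {"x": 0,"y": 0,"z": 0,"wx": 0,"wy": 0,"wz": 0,"grip": 10},
  {"x": 0,"y": 0,"z": 0,"wx": 0,"wy": 0,"wz": 0,"grip": 10},
  {"x": 0,"y": 0,"z": 0,"wx": 0,"wy": 0,"wz": 0,"grip": 10},
], force=50)

```text
time_s: 36.2
tcp_pos: [0.4654, -0.2426, 0.0548]
orientation: [2.13, 2.308, 0.0]
force: [-0.7, 0.7, 0.8]
gripper_width: 0.021
grasp_force: 49.2
```

Call:
arm_command([
  {"x": 0,"y": 0,"z": 8,"wx": 0,"wy": 0,"wz": 0,"grip": 10},
  {"x": 0,"y": 0,"z": 22,"wx": 0,"wy": 0,"wz": 0,"grip": 10},
  {"x": 0,"y": 0,"z": 30,"wx": 0,"wy": 0,"wz": 0,"grip": 10},
  {"x": 0,"y": 0,"z": 25,"wx": 0,"wy": 0,"wz": 0,"grip": 10},
  {"x": 5,"y": 18,"z": 0,"wx": 0,"wy": 0,"wz": 0,"grip": 10},
  {"x": 8,"y": 33,"z": 0,"wx": 0,"wy": 0,"wz": 0,"grip": 10},
  {"x": 8,"y": 33,"z": 0,"wx": 0,"wy": 0,"wz": 0,"grip": 10},
  {"x": 8,"y": 33,"z": 0,"wx": 0,"wy": 0,"wz": 0,"grip": 10},
  {"x": 8,"y": 33,"z": 0,"wx": 0,"wy": 0,"wz": 0,"grip": 10},
  {"x": 8,"y": 22,"z": 0,"wx": 0,"wy": 0,"wz": 0,"grip": 10},
  {"x": 0,"y": 11,"z": 0,"wx": 0,"wy": 0,"wz": 0,"grip": 10},
  {"x": 0,"y": 0,"z": -20,"wx": 0,"wy": 0,"wz": 0,"grip": 10},
  {"x": 0,"y": 0,"z": -23,"wx": 0,"wy": 0,"wz": 0,"grip": 10},
  {"x": 0,"y": 0,"z": -14,"wx": 0,"wy": 0,"wz": 0,"grip": 10},
  {"x": 0,"y": 0,"z": -6,"wx": 0,"wy": 0,"wz": 0,"grip": 10},
  {"x": 0,"y": 0,"z": 0,"wx": 0,"wy": 0,"wz": 0,"grip": 10},
  {"x": 0,"y": 0,"z": 0,"wx": 0,"wy": 0,"wz": 0,"grip": 10},
])

```text
time_s: 37.9
tcp_pos: [0.5106, -0.0598, 0.077]
orientation: [2.13, 2.307, 0.001]
force: [0.3, -0.1, -0.9]
gripper_width: 0.0212
grasp_force: 49.1
```

Call:
arm_command([
  {"x": 0,"y": 0,"z": -4,"wx": 0,"wy": 0,"wz": 0,"grip": 10},
  {"x": 0,"y": 0,"z": -2,"wx": 0,"wy": 0,"wz": 0,"grip": 10},
  {"x": 0,"y": 0,"z": 0,"wx": 0,"wy": 0,"wz": 0,"grip": 10},
  {"x": 0,"y": 0,"z": 0,"wx": 0,"wy": 0,"wz": 0,"grip": 10},
])

```text
time_s: 38.3
tcp_pos: [0.5102, -0.0594, 0.0705]
orientation: [2.131, 2.308, 0.0]
force: [0.3, -0.4, -1.4]
gripper_width: 0.0213
grasp_force: 49.1
```

Call:
arm_command([
  {"x": 0,"y": 0,"z": -1,"wx": 0,"wy": 0,"wz": 0,"grip": 10},
  {"x": 0,"y": 0,"z": 0,"wx": 0,"wy": 0,"wz": 0,"grip": 10},
  {"x": 0,"y": 0,"z": 0,"wx": 0,"wy": 0,"wz": 0,"grip": 10},
])

```text
time_s: 38.6
tcp_pos: [0.5103, -0.0594, 0.0698]
orientation: [2.13, 2.308, 0.0]
force: [-1.5, 0.2, 2.6]
gripper_width: 0.0213
grasp_force: 49.6
```

Call:
arm_command([
  {"x": 0,"y": 0,"z": 0,"wx": 0,"wy": 0,"wz": 0,"grip": 30},
  {"x": 0,"y": 0,"z": 0,"wx": 0,"wy": 0,"wz": 0,"grip": 45},
  {"x": 0,"y": 0,"z": 0,"wx": 0,"wy": 0,"wz": 0,"grip": 45},
  {"x": 0,"y": 0,"z": 15,"wx": 0,"wy": 0,"wz": 0,"grip": 45},
  {"x": 0,"y": 0,"z": 35,"wx": 0,"wy": 0,"wz": 0,"grip": 45},
  {"x": 0,"y": 0,"z": 35,"wx": 0,"wy": 0,"wz": 0,"grip": 45},
  {"x": -3,"y": -18,"z": 0,"wx": 0,"wy": 0,"wz": 0,"grip": 45},
  {"x": -5,"y": -35,"z": 0,"wx": 0,"wy": 0,"wz": 0,"grip": 45},
  {"x": -5,"y": -35,"z": 0,"wx": 0,"wy": 0,"wz": 0,"grip": 45},
  {"x": -5,"y": -35,"z": 0,"wx": 0,"wy": 0,"wz": 0,"grip": 45},
  {"x": -5,"y": -35,"z": 0,"wx": 0,"wy": 0,"wz": 0,"grip": 45},
  {"x": -5,"y": -35,"z": 0,"wx": 0,"wy": 0,"wz": 0,"grip": 45},
  {"x": -5,"y": -30,"z": 0,"wx": 0,"wy": 0,"wz": 0,"grip": 45},
  {"x": -5,"y": -19,"z": 0,"wx": 0,"wy": 0,"wz": 0,"grip": 45},
  {"x": 0,"y": 0,"z": -25,"wx": 0,"wy": 0,"wz": 0,"grip": 45},
  {"x": 0,"y": 0,"z": -30,"wx": 0,"wy": 0,"wz": 0,"grip": 45},
  {"x": 0,"y": 0,"z": 0,"wx": 0,"wy": 0,"wz": 0,"grip": 45},
  {"x": 0,"y": 0,"z": 0,"wx": 0,"wy": 0,"wz": 0,"grip": 45},
])

```text
time_s: 40.4
tcp_pos: [0.472, -0.3011, 0.0992]
orientation: [-2.13, -2.308, -0.0]
force: [1.1, 0.1, -0.3]
gripper_width: 0.0448
grasp_force: 0.0
```

Call:
arm_command([
  {"x": 0,"y": 0,"z": -20,"wx": 0,"wy": 0,"wz": 0,"grip": 45},
  {"x": 0,"y": 0,"z": -16,"wx": 0,"wy": 0,"wz": 0,"grip": 45},
  {"x": 0,"y": 0,"z": -8,"wx": 0,"wy": 0,"wz": 0,"grip": 45},
  {"x": 0,"y": 0,"z": 0,"wx": 0,"wy": 0,"wz": 0,"grip": 30},
  {"x": 0,"y": 0,"z": 0,"wx": 0,"wy": 0,"wz": 0,"grip": 20},
  {"x": 0,"y": 0,"z": 0,"wx": 0,"wy": 0,"wz": 0,"grip": 10},
  {"x": 0,"y": 0,"z": 0,"wx": 0,"wy": 0,"wz": 0,"grip": 10},
  {"x": 0,"y": 0,"z": 0,"wx": 0,"wy": 0,"wz": 0,"grip": 10},
  {"x": 0,"y": 0,"z": 0,"wx": 0,"wy": 0,"wz": 0,"grip": 10},
])

```text
time_s: 41.3
tcp_pos: [0.4727, -0.3018, 0.0562]
orientation: [2.13, 2.307, 0.0]
force: [-0.1, -0.8, 4.7]
gripper_width: 0.0242
grasp_force: 49.5
```

Call:
arm_command([
  {"x": 0,"y": 0,"z": 8,"wx": 0,"wy": 0,"wz": 0,"grip": 10},
  {"x": 0,"y": 0,"z": 22,"wx": 0,"wy": 0,"wz": 0,"grip": 10},
  {"x": 0,"y": 0,"z": 30,"wx": 0,"wy": 0,"wz": 0,"grip": 10},
  {"x": 0,"y": 0,"z": 35,"wx": 0,"wy": 0,"wz": 0,"grip": 10},
  {"x": 3,"y": 18,"z": 0,"wx": 0,"wy": 0,"wz": 0,"grip": 10},
  {"x": 4,"y": 35,"z": 0,"wx": 0,"wy": 0,"wz": 0,"grip": 10},
  {"x": 4,"y": 35,"z": 0,"wx": 0,"wy": 0,"wz": 0,"grip": 10},
  {"x": 4,"y": 35,"z": 0,"wx": 0,"wy": 0,"wz": 0,"grip": 10},
  {"x": 4,"y": 35,"z": 0,"wx": 0,"wy": 0,"wz": 0,"grip": 10},
  {"x": 4,"y": 35,"z": 0,"wx": 0,"wy": 0,"wz": 0,"grip": 10},
  {"x": 4,"y": 35,"z": 0,"wx": 0,"wy": 0,"wz": 0,"grip": 10},
  {"x": 4,"y": 35,"z": 0,"wx": 0,"wy": 0,"wz": 0,"grip": 10},
  {"x": 2,"y": 22,"z": 0,"wx": 0,"wy": 0,"wz": 0,"grip": 10},
  {"x": 0,"y": 12,"z": 0,"wx": 0,"wy": 0,"wz": 0,"grip": 10},
  {"x": 0,"y": 0,"z": -20,"wx": 0,"wy": 0,"wz": 0,"grip": 10},
  {"x": 0,"y": 0,"z": -26,"wx": 0,"wy": 0,"wz": 0,"grip": 10},
  {"x": 0,"y": 0,"z": -20,"wx": 0,"wy": 0,"wz": 0,"grip": 10},
  {"x": 0,"y": 0,"z": -6,"wx": 0,"wy": 0,"wz": 0,"grip": 10},
  {"x": 0,"y": 0,"z": 0,"wx": 0,"wy": 0,"wz": 0,"grip": 10},
  {"x": 0,"y": 0,"z": 0,"wx": 0,"wy": 0,"wz": 0,"grip": 10},
])

```text
time_s: 43.3
tcp_pos: [0.5056, -0.0046, 0.0789]
orientation: [2.131, 2.307, 0.001]
force: [0.0, 0.4, -0.8]
gripper_width: 0.0244
grasp_force: 49.3
```

Call:
arm_command([
  {"x": 0,"y": 0,"z": -3,"wx": 0,"wy": 0,"wz": 0,"grip": 10},
  {"x": 0,"y": 0,"z": -2,"wx": 0,"wy": 0,"wz": 0,"grip": 10},
  {"x": 0,"y": 0,"z": 0,"wx": 0,"wy": 0,"wz": 0,"grip": 10},
  {"x": 0,"y": 0,"z": 0,"wx": 0,"wy": 0,"wz": 0,"grip": 10},
])

```text
time_s: 43.7
tcp_pos: [0.5052, -0.0044, 0.0736]
orientation: [2.131, 2.308, 0.0]
force: [-0.7, -0.4, -1.6]
gripper_width: 0.0241
grasp_force: 49.3
```

Call:
arm_command([
  {"x": 0,"y": 0,"z": -1,"wx": 0,"wy": 0,"wz": 0,"grip": 10},
  {"x": 0,"y": 0,"z": -1,"wx": 0,"wy": 0,"wz": 0,"grip": 10},
  {"x": 0,"y": 0,"z": 0,"wx": 0,"wy": 0,"wz": 0,"grip": 10},
  {"x": 0,"y": 0,"z": 0,"wx": 0,"wy": 0,"wz": 0,"grip": 10},
])

```text
time_s: 44.1
tcp_pos: [0.5051, -0.0043, 0.0713]
orientation: [2.131, 2.309, -0.0]
force: [0.6, 0.1, -0.7]
gripper_width: 0.0242
grasp_force: 49.4
```

Call:
arm_command([
  {"x": 0,"y": 0,"z": -1,"wx": 0,"wy": 0,"wz": 0,"grip": 10},
  {"x": 0,"y": 0,"z": 0,"wx": 0,"wy": 0,"wz": 0,"grip": 30},
  {"x": 0,"y": 0,"z": 0,"wx": 0,"wy": 0,"wz": 0,"grip": 45},
  {"x": 0,"y": 0,"z": 0,"wx": 0,"wy": 0,"wz": 0,"grip": 45},
  {"x": 0,"y": 0,"z": 15,"wx": 0,"wy": 0,"wz": 0,"grip": 45},
  {"x": 0,"y": 0,"z": 35,"wx": 0,"wy": 0,"wz": 0,"grip": 45},
  {"x": 0,"y": 0,"z": 35,"wx": 0,"wy": 0,"wz": 0,"grip": 45},
  {"x": -1,"y": -18,"z": 0,"wx": 0,"wy": 0,"wz": 0,"grip": 45},
  {"x": -3,"y": -36,"z": 0,"wx": 0,"wy": 0,"wz": 0,"grip": 45},
  {"x": -3,"y": -36,"z": 0,"wx": 0,"wy": 0,"wz": 0,"grip": 45},
  {"x": -3,"y": -36,"z": 0,"wx": 0,"wy": 0,"wz": 0,"grip": 45},
  {"x": -3,"y": -36,"z": 0,"wx": 0,"wy": 0,"wz": 0,"grip": 45},
  {"x": -3,"y": -36,"z": 0,"wx": 0,"wy": 0,"wz": 0,"grip": 45},
  {"x": -3,"y": -36,"z": 0,"wx": 0,"wy": 0,"wz": 0,"grip": 45},
  {"x": -3,"y": -36,"z": 0,"wx": 0,"wy": 0,"wz": 0,"grip": 45},
  {"x": -3,"y": -36,"z": 0,"wx": 0,"wy": 0,"wz": 0,"grip": 45},
  {"x": 0,"y": -30,"z": 0,"wx": 0,"wy": 0,"wz": 0,"grip": 45},
  {"x": 0,"y": -20,"z": -25,"wx": 0,"wy": 0,"wz": 0,"grip": 45},
  {"x": 0,"y": 0,"z": -30,"wx": 0,"wy": 0,"wz": 0,"grip": 45},
  {"x": 0,"y": 0,"z": 0,"wx": 0,"wy": 0,"wz": 0,"grip": 45},
])

```text
time_s: 46.1
tcp_pos: [0.4774, -0.3588, 0.0962]
orientation: [-2.126, -2.3, -0.0]
force: [-0.5, 0.8, -0.7]
gripper_width: 0.0448
grasp_force: 0.0
```

Call:
arm_command([
  {"x": 0,"y": 0,"z": -15,"wx": 0,"wy": 0,"wz": 0,"grip": 45},
  {"x": 0,"y": 0,"z": -15,"wx": 0,"wy": 0,"wz": 0,"grip": 45},
  {"x": 0,"y": 0,"z": -12,"wx": 0,"wy": 0,"wz": 0,"grip": 40},
  {"x": 0,"y": 0,"z": 0,"wx": 0,"wy": 0,"wz": 0,"grip": 40},
  {"x": 0,"y": 0,"z": 0,"wx": 0,"wy": 0,"wz": 0,"grip": 40},
])

```text
time_s: 46.6
tcp_pos: [0.4805, -0.3603, 0.0589]
orientation: [2.13, 2.309, 0.0]
force: [0.7, -1.2, -0.3]
gripper_width: 0.0401
grasp_force: 0.0
```

Call:
arm_command([
  {"x": 0,"y": 0,"z": -7,"wx": 0,"wy": 0,"wz": 0,"grip": 40},
  {"x": 0,"y": 0,"z": -3,"wx": 0,"wy": 0,"wz": 0,"grip": 40},
  {"x": 0,"y": 0,"z": 0,"wx": 0,"wy": 0,"wz": 0,"grip": 25},
  {"x": 0,"y": 0,"z": 0,"wx": 0,"wy": 0,"wz": 0,"grip": 10},
  {"x": 0,"y": 0,"z": 0,"wx": 0,"wy": 0,"wz": 0,"grip": 10},
  {"x": 0,"y": 0,"z": 0,"wx": 0,"wy": 0,"wz": 0,"grip": 10},
  {"x": 0,"y": 0,"z": 0,"wx": 0,"wy": 0,"wz": 0,"grip": 10},
  {"x": 0,"y": 0,"z": 0,"wx": 0,"wy": 0,"wz": 0,"grip": 10},
], force=40)

```text
time_s: 47.4
tcp_pos: [0.4802, -0.3604, 0.0484]
orientation: [2.131, 2.308, 0.0]
force: [0.0, -0.8, -1.0]
gripper_width: 0.0178
grasp_force: 39.1
```

Call:
arm_command([
  {"x": 0,"y": 0,"z": 8,"wx": 0,"wy": 0,"wz": 0,"grip": 10},
  {"x": 0,"y": 0,"z": 25,"wx": 0,"wy": 0,"wz": 0,"grip": 10},
  {"x": 0,"y": 0,"z": 36,"wx": 0,"wy": 0,"wz": 0,"grip": 10},
  {"x": 0,"y": 0,"z": 36,"wx": 0,"wy": 0,"wz": 0,"grip": 10},
  {"x": 2,"y": 18,"z": 0,"wx": 0,"wy": 0,"wz": 0,"grip": 10},
  {"x": 2,"y": 35,"z": 0,"wx": 0,"wy": 0,"wz": 0,"grip": 10},
  {"x": 2,"y": 35,"z": 0,"wx": 0,"wy": 0,"wz": 0,"grip": 10},
  {"x": 2,"y": 35,"z": 0,"wx": 0,"wy": 0,"wz": 0,"grip": 10},
  {"x": 2,"y": 35,"z": 0,"wx": 0,"wy": 0,"wz": 0,"grip": 10},
  {"x": 2,"y": 35,"z": 0,"wx": 0,"wy": 0,"wz": 0,"grip": 10},
  {"x": 2,"y": 35,"z": 0,"wx": 0,"wy": 0,"wz": 0,"grip": 10},
  {"x": 2,"y": 35,"z": 0,"wx": 0,"wy": 0,"wz": 0,"grip": 10},
  {"x": 2,"y": 35,"z": 0,"wx": 0,"wy": 0,"wz": 0,"grip": 10},
  {"x": 2,"y": 35,"z": 0,"wx": 0,"wy": 0,"wz": 0,"grip": 10},
  {"x": 2,"y": 35,"z": 0,"wx": 0,"wy": 0,"wz": 0,"grip": 10},
  {"x": 0,"y": 26,"z": 0,"wx": 0,"wy": 0,"wz": 0,"grip": 10},
  {"x": 0,"y": 15,"z": 0,"wx": 0,"wy": 0,"wz": 0,"grip": 10},
  {"x": 0,"y": 0,"z": 0,"wx": 0,"wy": 0,"wz": 0,"grip": 10},
  {"x": 0,"y": 0,"z": 0,"wx": 0,"wy": 0,"wz": 0,"grip": 10},
])

```text
time_s: 49.3
tcp_pos: [0.5016, 0.0487, 0.1532]
orientation: [2.129, 2.31, -0.001]
force: [-0.3, -0.7, -0.7]
gripper_width: 0.0176
grasp_force: 39.1
```

Call:
arm_command([
  {"x": 0,"y": 0,"z": -20,"wx": 0,"wy": 0,"wz": 0,"grip": 10},
  {"x": 0,"y": 0,"z": -25,"wx": 0,"wy": 0,"wz": 0,"grip": 10},
  {"x": 0,"y": 0,"z": -20,"wx": 0,"wy": 0,"wz": 0,"grip": 10},
  {"x": 0,"y": 0,"z": -12,"wx": 0,"wy": 0,"wz": 0,"grip": 10},
  {"x": 0,"y": 0,"z": -7,"wx": 0,"wy": 0,"wz": 0,"grip": 10},
  {"x": 0,"y": 0,"z": -3,"wx": 0,"wy": 0,"wz": 0,"grip": 10},
  {"x": 0,"y": 0,"z": 0,"wx": 0,"wy": 0,"wz": 0,"grip": 10},
  {"x": 0,"y": 0,"z": 0,"wx": 0,"wy": 0,"wz": 0,"grip": 10},
  {"x": 0,"y": 0,"z": 0,"wx": 0,"wy": 0,"wz": 0,"grip": 10},
])

```text
time_s: 50.2
tcp_pos: [0.5027, 0.0486, 0.0671]
orientation: [2.13, 2.308, 0.002]
force: [-0.3, -0.7, -0.3]
gripper_width: 0.0177
grasp_force: 39.1
```

Call:
arm_command([
  {"x": 0,"y": 0,"z": -2,"wx": 0,"wy": 0,"wz": 0,"grip": 10},
  {"x": 0,"y": 0,"z": -1,"wx": 0,"wy": 0,"wz": 0,"grip": 10},
  {"x": 0,"y": 0,"z": -1,"wx": 0,"wy": 0,"wz": 0,"grip": 10},
  {"x": 0,"y": 0,"z": 0,"wx": 0,"wy": 0,"wz": 0,"grip": 10},
  {"x": 0,"y": 0,"z": 0,"wx": 0,"wy": 0,"wz": 0,"grip": 10},
])

```text
time_s: 50.7
tcp_pos: [0.5024, 0.0487, 0.0633]
orientation: [2.13, 2.308, 0.001]
force: [-1.2, -0.1, 6.2]
gripper_width: 0.0183
grasp_force: 40.0
```

Contact. I'll release, retreat up and back, and check.

Call:
arm_command([
  {"x": 0,"y": 0,"z": 0,"wx": 0,"wy": 0,"wz": 0,"grip": 25},
  {"x": 0,"y": 0,"z": 0,"wx": 0,"wy": 0,"wz": 0,"grip": 45},
  {"x": 0,"y": 0,"z": 0,"wx": 0,"wy": 0,"wz": 0,"grip": 45},
  {"x": 0,"y": 0,"z": 15,"wx": 0,"wy": 0,"wz": 0,"grip": 45},
  {"x": 0,"y": 0,"z": 35,"wx": 0,"wy": 0,"wz": 0,"grip": 45},
  {"x": 0,"y": 0,"z": 40,"wx": 0,"wy": 0,"wz": 0,"grip": 45},
  {"x": 0,"y": -20,"z": 40,"wx": 0,"wy": 0,"wz": 0,"grip": 45},
  {"x": 0,"y": -30,"z": 40,"wx": 0,"wy": 0,"wz": 0,"grip": 45},
  {"x": 0,"y": -30,"z": 30,"wx": 0,"wy": 0,"wz": 0,"grip": 45},
  {"x": 0,"y": -15,"z": 30,"wx": 0,"wy": 0,"wz": 0,"grip": 45},
  {"x": 0,"y": 0,"z": 0,"wx": 0,"wy": 0,"wz": 0,"grip": 45},
  {"x": 0,"y": 0,"z": 0,"wx": 0,"wy": 0,"wz": 0,"grip": 45},
])

```text
time_s: 51.9
tcp_pos: [0.5021, -0.0464, 0.2923]
orientation: [2.132, 2.307, 0.001]
force: [0.1, 0.3, -1.1]
gripper_width: 0.0454
grasp_force: 0.0
```

Run:
```python
from h import *
a=snap("side","s20")[:,:,::-1][140:290,210:410]
b=snap("wrist","w20")[:,:,::-1][0:270,180:540]
cv2.imwrite("pics/v20.png",cv2.hconcat([cv2.resize(a,(400,300),interpolation=2),cv2.resize(b,(400,300),interpolation=2)]))
```

```text
(no output)
```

View pics/v20.png

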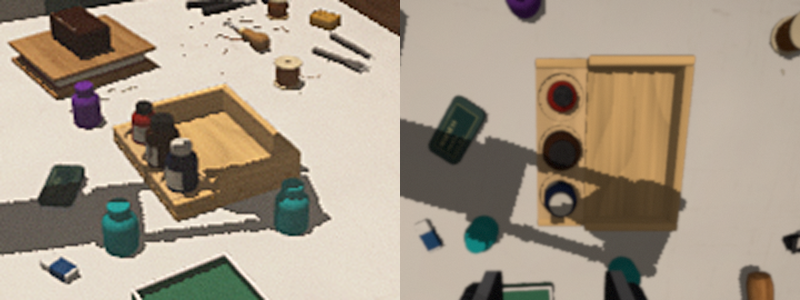

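The picture shows all three bottles upright in their original pockets: red (562,98), brown (562,150) and navy (560,198). The weight sits on the book, and the tin, spool and look-alikes look undisturbed.

```bash
python3 -c "
from workcell import job
print(job.hand_in())"
```

```text
the job is handed in; nothing more can be done
None
```

The job is done and handed in: the weight lies flat and square on the middle of the book's top board, and the three bottles stand upright in the caddy pockets they came from.

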